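# Weigh two stoppers against each other and bed the heavier

## Robot

A 6-joint arm with a two-finger parallel gripper is mounted at the origin on a cart in front of the work surface, level with it; the furniture and walls round the work are solid. World frame = base frame: x ahead of the robot, y to its left, z up, the work surface at z = 0. Lengths are in m, angles in rad, forces in N, time in s.
With the tool pointing down it reaches from about 0.35 to 0.775 m from the base axis. Payload 7.3 kg.
Tool frame: the origin (TCP) lies on the centre line of the jaws, within the pads' length; the fingertips stand 14 mm ahead of it and the grasp point (between the pads) lies 5 mm behind it; z points along the fingers, y is the direction in which the jaws open and shut (so a half turn about z gives the same grasp; the last joint's range is limited). The gripper opens to 92 mm and grips with 3 to 60 N. Pads are 19 mm wide; open, the fingers measure 130 mm over their backs; the gripper's body (75 mm by 190 mm) begins 47 mm behind the grasp point.
Start: joints at [-1.272, 0.342, 1.524, -0, 1.275, -0.146], TCP at [0.226, -0.474, 0.241] pointing down, gripper open.
Joint ranges: [-2.53, 2.53], [-0.77, 2.02], [0.04, 2.7], [-1, 4.14], [0.28, 2.66], [-3.11, 3.11]. Speed limits (rad/s): [2.57, 2.57, 3.14, 3.14, 3.14, 3.14].

## Interface

Orientations are given as [roll, pitch, yaw] about the fixed x, y, z axes, in that order (R = Rz(yaw) Ry(pitch) Rx(roll)).
In Python, from cell import telemetry, cams, robot gives the robot as it stands.
- The arm moves only by the tool servo_tool, never from a script. Its argument "targets" is text: rows parted by semicolons, each of 4 numbers parted by spaces: the shift along the tool's x, y, z in mm, then the turn about the tool's z in rad. In form: x y z yaw; .... A call has 1 to 20 rows; each row shifts and turns the pose as measured when the row begins, along the tool's axes as they then stand; what a row does not reach is not made up. A row lasts 1/8 s, in which the tool goes at most 62.5 mm and 10.7 degrees, less where a joint would pass 70% of its speed; a pose out of reach is approached as far as the arm can. A call with a gripper value outside its range is refused whole. "hand" is the opening, from 0 (shut) to 1 (fully open), set as the call begins (left out, the last holds). The fingers move at their own pace and stop on an object; "squeeze" is the grip in N (left out, the last holds). Time passes only in rows, so rows that do not move let the fingers close. It gives the time, the measured TCP pose, the force and the opening at its end, in the units of the state.
- telemetry.observe(): the state, without advancing time (a new reading comes with each control period).
- cams.read_camera(name): name is "scene" or "top" or "wrist"; returns a dict with "color" (400x640x3 uint8, red, green, blue), "K" (3x3 intrinsics, pixels), "R" (3x3) and "t" (3): a world point X has camera coordinates R X + t. Camera axes: x right, y down, z forward; pixel columns grow to the right and rows downward; lengths in m; the calibration is good to about 2 mm. The wrist camera is an equidistant fisheye: a pixel r from the principal point sees the ray r / f radians off the axis. A picture is of the moment at which its call begins. There is no depth.
- robot.hand_in(): hands the job in, once; it reports no verdict.
Trained networks look in a picture, given as the dict that the camera call returned (one of the last four; its "shot" number tells which), for a name from the list of things; names that differ only in an ending like _2 or _b are one class to them, and where a whole thing is asked for, a point or a joint stands for the part that bears it (a point fixed in the world has none). Each returns a list of dicts, best first, with "score" (0 to 1); they miss things now and then, are a little off and sometimes report something else, mostly with a low value. They report only what shows in the picture. A call takes as long as a camera call.
- cams.cut_out(picture, query): "region" (400x640 bool, what is visible of it) and "extent" ([centre column, centre row, width, height] in pixels, round what is visible of it).
The state is a dict: "time": time; "qpos": joint angles; "qvel": joint speeds; "joint_efforts": joint torques, N m; "tool_pos": TCP position; "tool_rot": TCP orientation; "contact_force": force on the tool from outside, world axes, zero at the start; "torque": the same for the moment, N m; "opening": finger opening in m.
Only numpy, scipy, OpenCV 4.12 (cv2) and the standard library are available. Lean on these libraries where they do the work, as an engineer would, in place of code of your own. Each camera call takes 0.05 s, during which the arm holds its last target.

## Task

Find out on the small brass balance which of the two standing stoppers is the heavier: set them gently, cap down, one in each cup of its beam, let go, and see which side drops. Then move the one that dropped, cap down, into the upright steel press cup and bed it there, pushing it down on the sprung pad with a steady force of about 10 N for a good second and never much harder, and let go. The lighter one stays in its cup on the balance, and everything else stays where it is.

Things in the scene. Friction and masses are not known exactly. Their poses are not given: they have to be found in the camera images.
- stopper_a_mid (a point): wooden-capped stopper standing cap down: round cap 36 mm across and 19 mm high below, cork 20 mm across and 20 mm high above it, 39 mm in all; 70 to 180 g (metal core, so its looks do not tell the weight). Stands on the bench in front of the balance. Grip it by the cork. Point: the middle of the stopper, 19.5 mm above its underside, z up along the cork
- stopper_b_mid (a point): the other stopper, alike in looks and size; point as for the first
- stopper_a: the first stopper as a body, origin at the centre of its underside
- stopper_b: the second stopper as a body, origin at the centre of its underside
- balance: pivot balance, fixed to the bench: wooden base 85 x 170 x 10 mm, two brass uprights 70 mm high in the middle carrying the beam's pivot 56 mm above the bench. The brass beam has a round cup on each end, 110 mm either side of the pivot: cup inner diameter 39 mm, wall 3 mm thick and 8 mm high above the cup floor; the floor lies 42 mm above the bench when the beam is level. Origin: centre of the base's underside; y runs along the beam toward its left arm, z up
- seat_left (a point): where the middle of a stopper comes to lie when it is fully seated in the cup on the beam's +y (left) arm: 19.5 mm above the cup floor, on the cup's axis; moves with the beam (up to 7 mm up or down)
- seat_right (a point): the same for the cup on the -y (right) arm
- beam (a joint): tilt of the beam, rad: 0 level, positive = left arm up and right arm down, stops at -0.06 and +0.06; swings freely and settles in about a second; may start anywhere; the side that drops is the heavier stopper
- press_cup: press cup, fixed to the bench: wooden base 75 x 75 x 8 mm with an upright steel sleeve, inner diameter 41 mm, outer 49 mm, rim 46 mm above the bench. Inside is a flat rubber-faced pad on a spring of about 4 N/mm with 10 mm of travel; how deep below the rim the unloaded pad stands is set differently each day, between 5 and 16 mm, and is not measured, so press by force. Origin: centre of the base's underside, z up
- press_rim (a point): centre of the mouth of the press cup, level with its rim
- bottle: bystander and obstacle: large bottle lying on the wooden labelling jig at the left of the bench, about 280 mm long, its top 160 mm above the bench; clamps of the jig stand beside it, a little higher; pass well above or keep clear
- cap_near: bystander: plain round bottle seal cap, 34 mm across, 36 mm high, near the press cup; origin at its underside; leave it alone
- tape: bystander: roll of tape 69 mm across, 24 mm high, lying flat near the right edge; origin at its underside; leave it alone

How it is judged:
On the way, in this order (a step that is already met when the one before it is completed fails the run):
1. a stopper is seated in each cup of the balance, let go, and the beam has tipped to one side (beyond 0.03 rad) (((distance between stopper_a_mid and seat_left below 0.006 m and distance between stopper_b_mid and seat_right below 0.006 m) or (distance between stopper_b_mid and seat_left below 0.006 m and distance between stopper_a_mid and seat_right below 0.006 m)) and contact force between the fingers and stopper_a below 0.05 N and contact force between the fingers and stopper_b below 0.05 N and (value of joint beam above 0.03 rad or value of joint beam below -0.03 rad)), for 0.3 s.
2. a stopper is pressed on the pad in the press cup with 7 to 14 N (((horizontal distance between stopper_a_mid and press_rim below 0.005 m and angle between stopper_a_mid's own z axis and vertical below 0.15 rad and z of stopper_a_mid in the frame of press_rim below 0.0165 m and contact force between stopper_a and press_cup between 7 and 14 N) or (horizontal distance between stopper_b_mid and press_rim below 0.005 m and angle between stopper_b_mid's own z axis and vertical below 0.15 rad and z of stopper_b_mid in the frame of press_rim below 0.0165 m and contact force between stopper_b and press_cup between 7 and 14 N))), for 0.6 s.
At the end, for the whole second after the job is handed in: The heavier stopper (either, if within 5 %) stands in the press cup within 5 mm of its axis and 0.15 rad of upright, foot 3 mm or more below the rim; the lighter is seated in a cup of the beam, within 6 mm of the seated place; both released and slower than 20 mm/s (((horizontal distance between stopper_a_mid and press_rim below 0.005 m and angle between stopper_a_mid's own z axis and vertical below 0.15 rad and z of stopper_a_mid in the frame of press_rim below 0.0165 m and (distance between stopper_b_mid and seat_left below 0.006 m or distance between stopper_b_mid and seat_right below 0.006 m) and contact force between stopper_a and press_cup above 1.118 N and linear speed of each of stopper_a, stopper_b below 0.02 m/s) or (horizontal distance between stopper_b_mid and press_rim below 0.005 m and angle between stopper_b_mid's own z axis and vertical below 0.15 rad and z of stopper_b_mid in the frame of press_rim below 0.0165 m and (distance between stopper_a_mid and seat_left below 0.006 m or distance between stopper_a_mid and seat_right below 0.006 m) and contact force between stopper_a and balance below 1.307 N and linear speed of each of stopper_a, stopper_b below 0.02 m/s))); the robot touches nothing.
It fails at once if a stopper is pushed on the press cup with more than 22 N (contact force between any of stopper_a, stopper_b and press_cup above 22 N).
It fails at once if a stopper or the fingers push the beam with more than 20 N (contact force between any of stopper_a, stopper_b, the fingers and balance above 20 N).
It fails at once if the seal cap or the tape roll is shifted by more than 30 mm (distance of any of cap_near, tape from where it was at the start of the episode above 0.03 m).
It also fails if it takes over 72 s, if anything falls off the work surface, if the arm or the gripper's body presses on something with over 40 N, if the wrist force passes 120 N, or if a joint passes its speed limit or range.

## Working session

There is one attempt and no reset: what is moved stays moved. The work goes in short steps, Python scripts to look and compute and a tool call to move; the robot and the scene stay as the last step left them, time stands still between calls to the robot, and variables do not carry over. Pictures are saved under pics/ and viewed, and the job is handed in when it is done.

Besides the shell and the picture viewer there is one more tool, called after "Request:" by a JSON object that holds its "api" and its "payload". servo_tool: Moves the arm, as the interface text tells. Its arguments: {"type":"object","properties":{"targets":{"type":"string"},"hand":{"type":"number"},"squeeze":{"type":"number"}},"required":["targets"]}

```bash
mkdir -p pics; ls
cat > h.py <<'E'
import numpy as np, cv2, pickle
from cell import telemetry, cams, robot
def shot(n,f=None):
    p=cams.read_camera(n)
    if f: cv2.imwrite('pics/'+f+'.png',p['color'][:,:,::-1])
    pickle.dump({k:p[k] for k in p},open('last_%s.pkl'%n,'wb'))
    return p
def atz(p,u,v,z):
    K,R,t=[np.array(p[k]) for k in('K','R','t')]
    d=R.T@np.linalg.inv(K)@np.array([u,v,1.]); c=-R.T@t
    return c+d*(z-c[2])/d[2]
def proj(p,X):
    K,R,t=[np.array(p[k]) for k in('K','R','t')]
    c=R@np.array(X)+t; q=K@c; return q[:2]/q[2]
E
python3 - <<'E'
from h import *
print(telemetry.observe())
for n in('scene','top','wrist'):
    p=shot(n,n+'0'); print(n,p['K'],-np.array(p['R']).T@p['t'])
    if n!='wrist':
        for q in('stopper_a','balance','press_cup','cap_near','tape','bottle'):
            print(q,[(round(r['score'],2),np.round(r['extent'],1).tolist()) for r in cams.cut_out(p,q)])
E
```

```text
pics
{'time': 0.0, 'qpos': array([-1.27200931e+00,  3.42711467e-01,  1.52502951e+00, -1.63725891e-05,
        1.27537110e+00, -1.45989376e-01]), 'qvel': array([ 0.00138134,  0.00126961, -0.00046682, -0.00016297,  0.00019877,
        0.00101318]), 'joint_efforts': array([-7.15561164e-04, -4.31248212e+01, -2.44218725e+01,  7.15258392e-02,
        5.58367185e-02, -1.27423018e-04]), 'tool_pos': array([ 0.22579083, -0.47353986,  0.24004642]), 'tool_rot': array([-3.14008712e+00, -2.05542358e-04,  4.44781022e-01]), 'contact_force': array([-1.07228573, -0.35139587,  0.44473011]), 'torque': array([0.02171275, 0.00912599, 0.01922244]), 'opening': 0.09167607598291647}
scene [[496.7222219    0.         327.66532269]
 [  0.         496.7222219  208.94834097]
 [  0.           0.           1.        ]] [-0.05229278  0.78569549  1.00984395]
stopper_a [(0.74, [308.5, 270.9, 15.3, 19.9]), (0.67, [337.7, 240.8, 10.4, 13.2]), (0.61, [314.1, 213.1, 81.3, 48.7])]
balance [(0.85, [314.9, 213.6, 78.8, 58.8])]
press_cup [(0.98, [383.2, 178.2, 29.8, 28.7])]
cap_near [(0.68, [395.1, 202.2, 15.9, 14.5])]
tape [
[... 166 characters left out ...]
 0.         444.70674982 203.3635608 ]
 [  0.           0.           1.        ]] [0.26044169 0.03053116 1.40556548]
stopper_a [(0.56, [266.4, 235.3, 12.4, 6.6]), (0.45, [307.6, 233.2, 8.9, 10.7]), (0.18, [315.2, 200.7, 81.5, 36.0])]
balance [(0.83, [315.7, 200.7, 82.8, 34.3])]
press_cup [(0.67, [396.1, 211.6, 26.5, 22.6]), (0.17, [414.6, 177.8, 19.8, 23.3])]
cap_near [(0.47, [377.4, 239.6, 13.5, 12.2]), (0.17, [194.7, 240.9, 29.8, 93.2])]
tape [(0.51, [414.4, 175.3, 24.8, 21.8])]
bottle [(0.58, [194.8, 241.5, 30.3, 94.3])]
wrist [[309.70691629   0.         316.29074086]
 [  0.         309.70691629 196.79974712]
 [  0.           0.           1.        ]] [ 0.2900411  -0.44309673  0.38532068]
```

Run:
```python
import cv2
a=cv2.imread('pics/top0.png');cv2.imwrite('pics/top0c.png',cv2.resize(a[140:300,170:440],None,fx=2.9,fy=2.9,interpolation=2))
a=cv2.imread('pics/scene0.png');cv2.imwrite('pics/scene0c.png',cv2.resize(a[120:320,220:440],None,fx=3,fy=3,interpolation=2)[:600])
```

```text
(no output)
```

View pics/top0c.png

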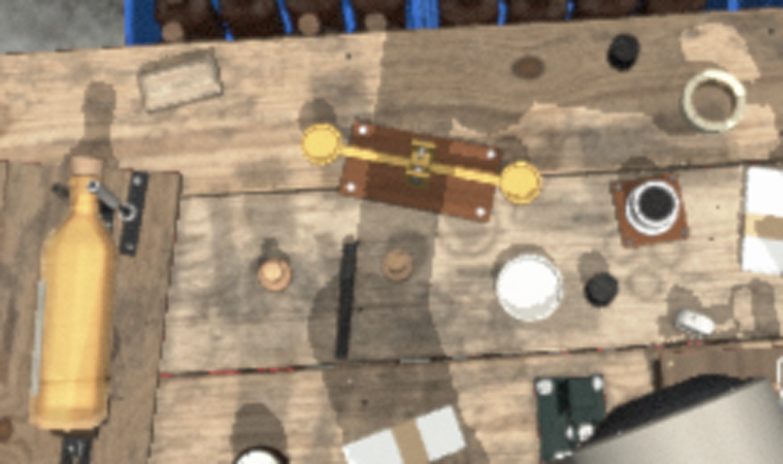

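View pics/scene0c.png

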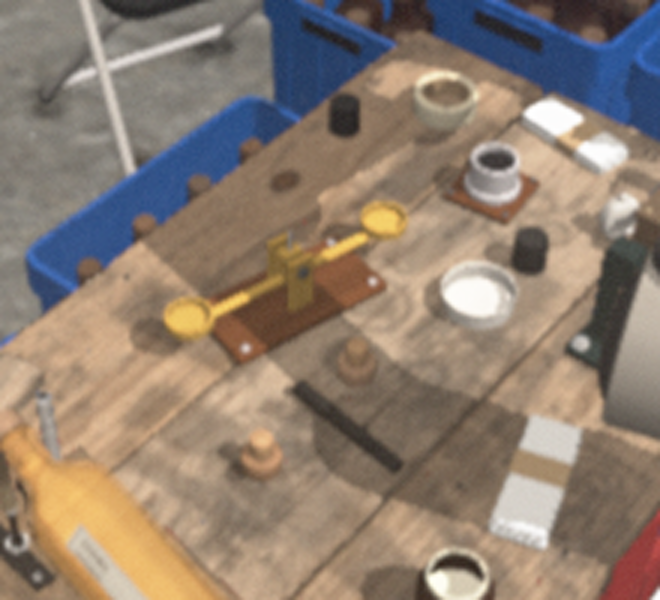

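```bash
python3 - <<'E'
import cv2
cv2.imwrite('pics/x.png',cv2.imread('pics/top0c.png'))
cv2.imwrite('pics/x.png',cv2.imread('pics/top0.png'))
E
cat >> h.py <<'E'
def pj(p,X,fish=False):
    K,R,t=[np.array(p[k]) for k in('K','R','t')]
    c=np.atleast_2d(X)@R.T+t
    if fish:
        r=np.linalg.norm(c[:,:2],axis=1); th=np.arctan2(r,c[:,2]); m=c[:,:2]/r[:,None]*th[:,None]
        return np.c_[m[:,0]*K[0,0]+K[0,2],m[:,1]*K[1,1]+K[1,2]]
    q=c@K.T; return q[:,:2]/q[:,2:]
def ray(p,uv,fish=False):
    K,R,t=[np.array(p[k]) for k in('K','R','t')]
    m=np.array([(uv[0]-K[0,2])/K[0,0],(uv[1]-K[1,2])/K[1,1]])
    if fish:
        th=np.hypot(*m); d=np.array([*(m/th*np.sin(th)),np.cos(th)])
    else: d=np.array([*m,1.])
    d=R.T@d; return -R.T@t,d/np.linalg.norm(d)
def tri(rs):
    A=np.zeros((3,3));b=np.zeros(3)
    for o,d in rs:
        M=np.eye(3)-np.outer(d,d);A+=M;b+=M@o
    return np.linalg.solve(A,b)
def circ(c,r,z,n=60):
    a=np.linspace(0,2*np.pi,n); return np.c_[c[0]+r*np.cos(a),c[1]+r*np.sin(a),0*a+z]
def crop(p,c,w,f,s=10,curves=(),fish=False):
    u0,v0=int(c[0]-w[0]/2),int(c[1]-w[1]/2)
    a=p['color'][v0:v0+w[1],u0:u0+w[0],::-1]; a=cv2.resize(a,None,fx=s,fy=s,interpolation=cv2.INTER_NEAREST)
    for X,col in curves:
        q=(pj(p,X,fish)-[u0,v0]+.5)*s
        cv2.polylines(a,[np.round(q).astype(int)],False,col,1)
    cv2.imwrite('pics/'+f+'.png',a); print(f,u0,v0,s)
E
python3 - <<'E'
from h import *
T=pickle.load(open('last_top.pkl','rb'));S=pickle.load(open('last_scene.pkl','rb'))
c3=lambda x,y:(170+x/2.9,140+y/2.9); s3=lambda x,y:(220+x/3,120+y/3)
for n,a,b in(('sL',c3(275,265),s3(263,440)),('sR',c3(398,258),s3(357,344)),('cupL',c3(322,144),s3(190,317)),('cupR',c3(520,182),s3(384,218)),('press',c3(653,206),s3(495,158)),('cap',c3(600,288),s3(530,240)),('tape',c3(714,98),s3(445,95))):
    print(n,np.round(tri([ray(T,a),ray(S,b)]),4))
E
```

```text
sL [0.4754 0.1957 0.0315]
sR [0.4759 0.064  0.0385]
cupL [0.6047 0.1398 0.0479]
cupR [ 0.5489 -0.0713  0.0511]
press [ 0.5149 -0.2105  0.0532]
cap [ 0.4319 -0.149   0.0363]
tape [ 0.6371 -0.2965  0.0203]
```

```bash
cat > ov.py <<'E'
from h import *
T=pickle.load(open('last_top.pkl','rb'));S=pickle.load(open('last_scene.pkl','rb'))
G=(0,255,0);B=(255,0,0);Rr=(0,0,255)
sL=(.475,.1957);sR=(.4755,.064);cL=(.6042,.1403);cR=(.5489,-.0713);pr=(.515,-.2105)
st=lambda c:[(circ(c,.018,0),B),(circ(c,.018,.019),G),(circ(c,.010,.039),Rr)]
cu=lambda c,z:[(circ(c,.0225,z),B)]
its=[('sL',sL,.02,st(sL)),('sR',sR,.02,st(sR)),('cL',cL,.05,cu(cL,.047)),('cR',cR,.05,cu(cR,.053)),('pr',pr,.046,[(circ(pr,.0245,.046),B),(circ(pr,.0205,.046),G)])]
rows=[]
for nm,p in(('T',T),('S',S)):
    ims=[]
    for n,c,z,cv in its:
        q=pj(p,[*c,z])[0]; crop(p,q,(26,26),'tmp',6,cv); ims.append(cv2.imread('pics/tmp.png'))
    rows.append(np.hstack(ims))
cv2.imwrite('pics/ov.png',np.vstack(rows))
E
python3 ov.py >/dev/null
```

```text
(no output)
```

View pics/ov.png

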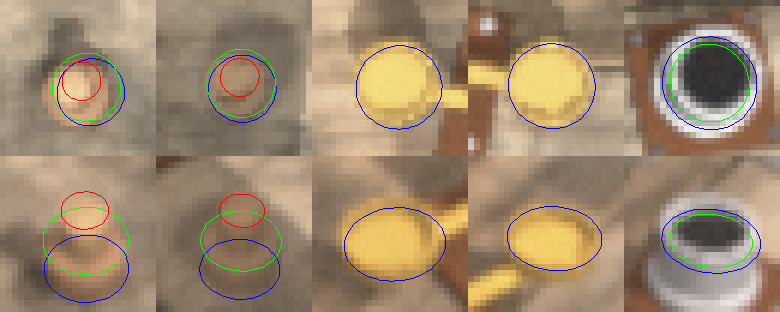

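Request:
{"api": "servo_tool", "payload": {"targets": "0 0 0 0.15; 0 0 0 0.15; 0 0 0 0.145; 25 -50 0 0; 25 -54 0 0; 25 -54 0 0; 25 -54 0 0; 25 -54 0 0; 25 -54 0 0; 25 -54 10 0; 25 -54 20 0; 25 -54 20 0; 15 -34 10 0", "hand": 0.7}}

```text
time: 2.38
tool_pos: [0.4815, 0.0464, 0.1821]
tool_rot: [3.137, -0.01, -0.022]
contact_force: [0.7, -1.7, 0.1]
opening: 0.0641
```

Run:
```python
from h import *
p=shot('wrist','w1'); s=telemetry.observe(); print(s['tool_pos'],s['tool_rot'],s['qvel'].round(3), -np.array(p['R']).T@p['t']); print(np.array(p['R']).round(3))
```

```text
[0.48238171 0.04919963 0.18114005] [ 3.13879682 -0.0098638  -0.02160499] [-0.082 -0.042  0.044 -0.022  0.034 -0.118] [0.55119498 0.04526453 0.3273521 ]
[[-0.023 -1.     0.005]
 [-0.966  0.023  0.259]
 [-0.259  0.001 -0.966]]
```

View pics/w1.png

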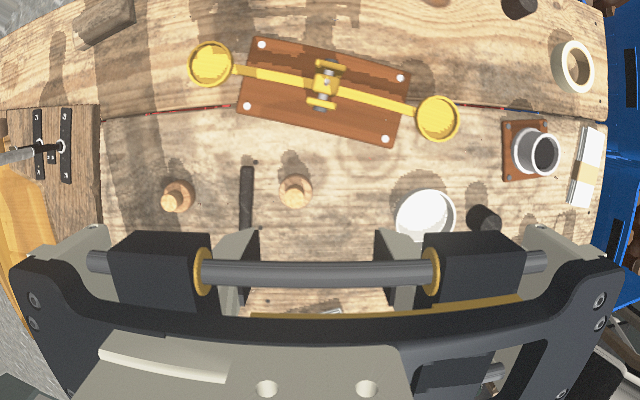

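```bash
cat > ovw.py <<'E'
from h import *
import sys
def ovw(W,D,f,s=5,w=(50,50)):
    G=(0,255,0);B=(255,0,0);Rr=(0,0,255)
    st=lambda c:[(circ(c,.018,0),B),(circ(c,.018,.019),G),(circ(c,.010,.039),Rr)]
    ims=[]
    for n,c in D.items():
        if n[0]=='s': cv=st(c);z=.02
        elif n[0]=='c': cv=[(circ(c,.0225,c[2]),B),(circ(c,.0195,c[2]-.008),G)];z=.05
        else: cv=[(circ(c,.0245,.046),B),(circ(c,.0205,.046),G)];z=.046
        q=pj(W,[c[0],c[1],z],True)[0]; crop(W,q,w,'tmp',s,cv,True); ims.append(cv2.imread('pics/tmp.png'))
    k=3; ims+= [ims[-1]*0]*(-len(ims)%k)
    cv2.imwrite('pics/'+f+'.png',np.vstack([np.hstack(ims[i:i+k]) for i in range(0,len(ims),k)]))
E
python3 - <<'E'
from ovw import *
W=pickle.load(open('last_wrist.pkl','rb'))
ovw(W,dict(sL=(.475,.1957),sR=(.4755,.064),cL=(.6042,.1403,.047),cR=(.5489,-.0713,.053),pr=(.515,-.2105)),'ovw1')
E
```

```text
tmp 154 169 5
tmp 273 165 5
tmp 184 39 5
tmp 414 94 5
tmp 518 132 5
```

View pics/ovw1.png

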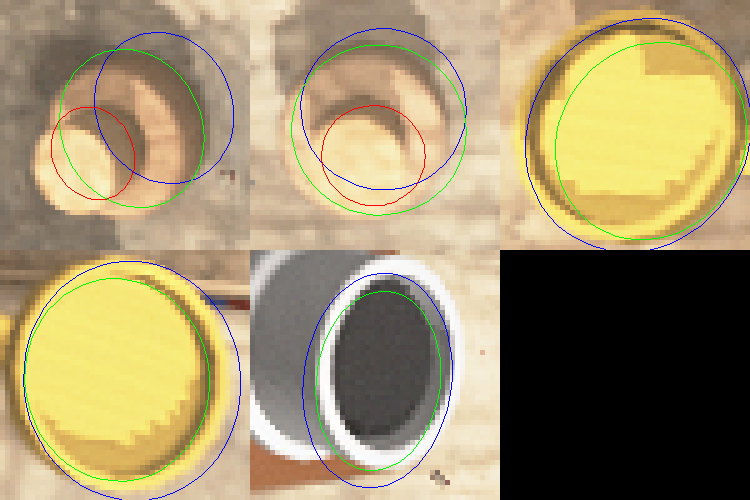

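Run:
```python
from ovw import *
W=pickle.load(open('last_wrist.pkl','rb'))
def at(u0,v0,x,y,z):
    o,d=ray(W,(u0+x/5-.5,v0+y/5-.5),True); return o+d*(z-o[2])/d[2]
def sh(c,z,dx,dy):
    q=pj(W,[c[0],c[1],z],True)[0]+[dx/5,dy/5]; o,d=ray(W,q,True); return o+d*(z-o[2])/d[2]
sL=at(154,169,74,169,.039);sR=at(273,165,110,161,.039)
pr=sh((.515,-.2105),.046,12,-17)
print(sL,sR,pr)
for zl,zr in((.05,.05),(.0435,.0565),(.0565,.0435)):
    L=sh((.6042,.1403),.047,-5,-5);L=ray(W,pj(W,L,True)[0],True);L=L[0]+L[1]*(zl-L[0][2])/L[1][2]
    R=sh((.5489,-.0713),.053,-16,-5);R=ray(W,pj(W,R,True)[0],True);R=R[0]+R[1]*(zr-R[0][2])/R[1][2]
    print(zl,L,R,np.linalg.norm(L-R))
ovw(W,dict(sL=sL[:2],sR=sR[:2],cL=L,cR=R,pr=pr[:2]),'ovw2')
```

```text
[0.47168142 0.2005997  0.039     ] [0.474496   0.06654257 0.039     ] [ 0.51900148 -0.21398389  0.046     ]
0.05 [0.60470692 0.14025363 0.05      ] [ 0.54968395 -0.06923006  0.05      ] 0.21658934140165326
0.0435 [0.60596103 0.14247978 0.0435    ] [ 0.54971937 -0.06654677  0.0565    ] 0.2168507013091998
0.0565 [0.60345282 0.13802747 0.0565    ] [ 0.54964854 -0.07191335  0.0435    ] 0.21711528573221264
tmp 150 172 5
tmp 270 166 5
tmp 186 40 5
tmp 414 93 5
tmp 520 129 5
```

View pics/ovw2.png

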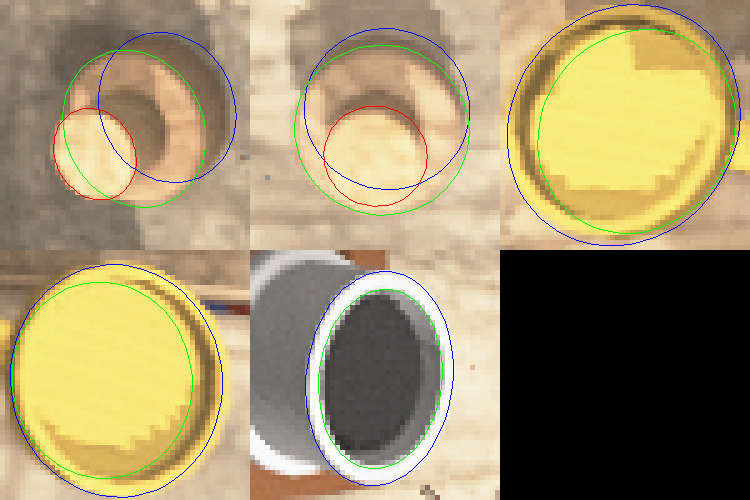

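```bash
cat >> h.py <<'E'
from scipy.spatial.transform import Rotation as Ro
def go(x,y,z,yaw=None):
    s=telemetry.observe(); R=Ro.from_euler('xyz',s['tool_rot']).as_matrix()
    d=R.T@(np.array([x,y,z])-s['tool_pos'])*1000
    print('t',round(s['time'],2),'pos',s['tool_pos'].round(4),'rot',s['tool_rot'].round(4),'F',s['contact_force'].round(2),'open',round(s['opening'],4),'\n tool mm',d.round(1))
E
python3 -c "
from h import *
go(.4745,.0665,.08);go(.4745,.0665,.0345)"
```

```text
t 2.42 pos [0.4824 0.0492 0.1811] rot [ 3.1388 -0.0099 -0.0216] F [-0.01  2.55 -0.08] open 0.0641 
 tool mm [ -9.3 -17.4 101. ]
t 2.42 pos [0.4824 0.0492 0.1811] rot [ 3.1388 -0.0099 -0.0216] F [-0.01  2.55 -0.08] open 0.0641 
 tool mm [ -9.7 -17.5 146.5]
```

Request:
{"api": "servo_tool", "payload": {"targets": "-5 -9 25 -0.022; -4 -8 40 0; 0 0 36 0; 0 0 0 0; 0 0 0 0"}}

```text
time: 3.05
tool_pos: [0.4765, 0.0684, 0.079]
tool_rot: [3.138, -0.014, 0.005]
contact_force: [-1.0, 0.4, 1.1]
opening: 0.0641
```

Run:
```python
from h import *
p=shot('wrist','w2')
go(.4745,.0665,.0345)
a=p['color'][120:400,180:440,::-1];cv2.imwrite('pics/w2c.png',cv2.resize(a,None,fx=2,fy=2))
```

```text
t 3.1 pos [0.4764 0.0683 0.0791] rot [ 3.1384 -0.0138  0.0051] F [-1.39  0.4  -0.08] open 0.064 
 tool mm [-2.6  1.7 44.6]
```

View pics/w2c.png

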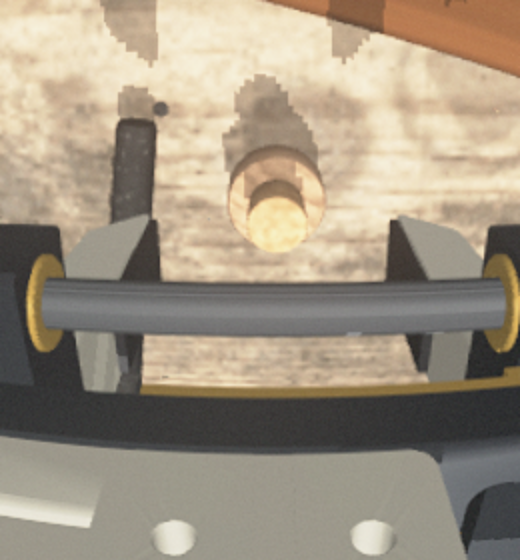

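Run:
```python
from h import *
W=pickle.load(open('last_wrist.pkl','rb'))
o,d=ray(W,(180+277/2-.25,120+223/2-.25),True);print(o+d*(.039-o[2])/d[2])
crop(W,(318,225),(50,60),'w2d',10,[(circ((.4745,.0665),.01,.039),(0,0,255)),(circ((.4745,.0665),.018,.0),(255,0,0)),(circ((.4745,.0665),.018,.019),(0,255,0))],True)
```

```text
[0.4738202  0.06670651 0.039     ]
w2d 293 195 10
```

View pics/w2d.png

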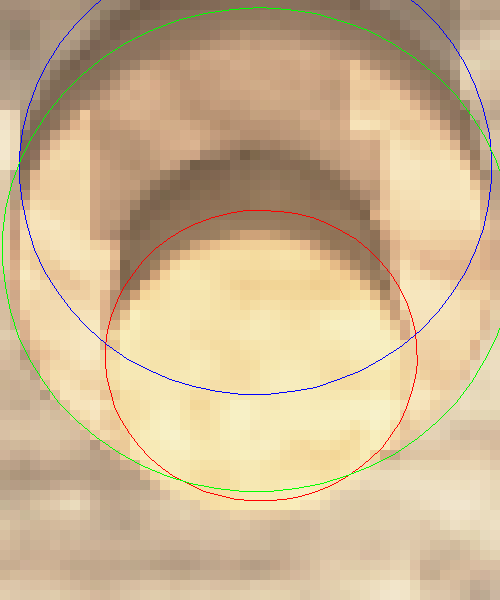

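Request:
{"api": "servo_tool", "payload": {"targets": "-4 2 20 0; 0 0 15 0; 0 0 8 0; 0 0 0 0", "hand": 0.45}}

```text
time: 3.6
tool_pos: [0.4774, 0.0655, 0.0407]
tool_rot: [3.138, -0.025, 0.004]
contact_force: [-0.4, -0.5, -0.5]
opening: 0.0415
```

```bash
python3 -c "
from h import *
go(.4733,.0665,.035)"
```

```text
t 3.6 pos [0.4774 0.0655 0.0407] rot [ 3.1381 -0.0253  0.0041] F [-0.44 -0.5  -0.5 ] open 0.0415 
 tool mm [-4.2 -1.   5.6]
```

Request:
{"api": "servo_tool", "payload": {"targets": "-3 -1 4 0; -2 0 2 0; 0 0 0 0"}}

```text
time: 3.98
tool_pos: [0.4731, 0.0666, 0.0357]
tool_rot: [3.138, -0.028, 0.004]
contact_force: [-1.1, 0.6, -0.1]
opening: 0.0411
```

```bash
python3 -c "
from h import *
go(.4733,.0665,.035)
p=shot('wrist')
crop(p,(318,250),(120,100),'w3',6)"
```

```text
t 3.98 pos [0.4731 0.0666 0.0357] rot [ 3.1381 -0.0279  0.0042] F [-1.1   0.59 -0.12] open 0.0411 
 tool mm [0.2 0.1 0.7]
w3 258 200 6
```

View pics/w3.png

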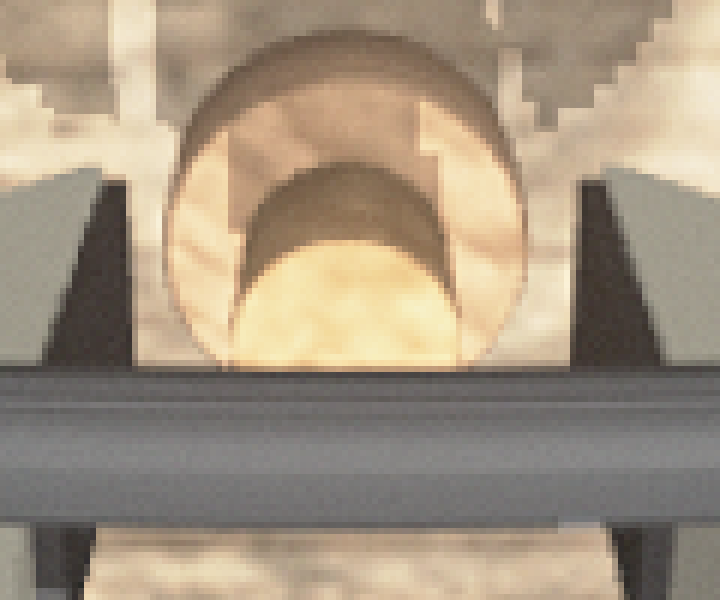

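Request:
{"api": "servo_tool", "payload": {"targets": "0 0 0 0; 0 0 0 0; 0 0 0 0; 0 0 0 0; 0 0 -10 0; 0 0 -30 0; 0 0 -30 0; 0 0 -10 0; 0 0 0 0", "hand": 0.1, "squeeze": 18}}

```text
time: 5.15
tool_pos: [0.4701, 0.0668, 0.1186]
tool_rot: [3.138, -0.026, 0.004]
contact_force: [0.4, 0.3, -2.0]
opening: 0.0193
```

```bash
python3 -c "
from h import *
go(.5497,-.0692,.12)
p=shot('wrist','w4')"
```

```text
t 5.15 pos [0.4701 0.0668 0.1186] rot [ 3.1381 -0.0261  0.0041] F [ 0.45  0.33 -1.97] open 0.0193 
 tool mm [ 79.1 136.3   1.1]
```

View pics/w4.png

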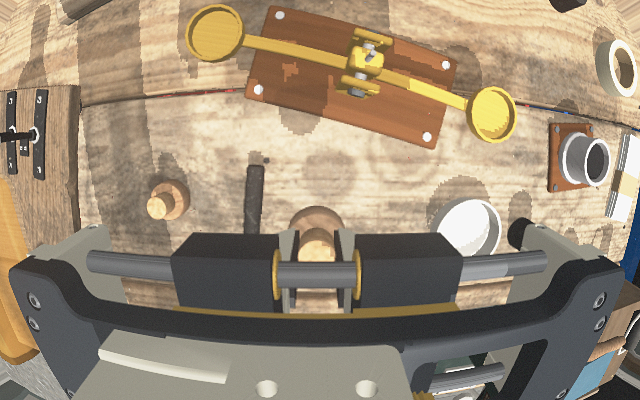

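```bash
cat >> h.py <<'E'
def held(p,f,dx=0,dy=0,zt=35.7,c=(318,245),w=(60,60),s=10):
    st=telemetry.observe();R=Ro.from_euler('xyz',st['tool_rot']).as_matrix();o=st['tool_pos']
    cv=[]
    for r,z,col in((.018,zt,(255,0,0)),(.018,zt-19,(0,255,0)),(.01,zt-39,(0,0,255))):
        C=circ((dx/1000,dy/1000),r,z/1000); cv.append((C@R.T+o,col))
    crop(p,c,w,f,s,cv,True)
E
python3 - <<'E'
from h import *
W=pickle.load(open('last_wrist.pkl','rb'))
held(W,'h1')
ovc=[]
E
```

```text
h1 288 215 10
```

View pics/h1.png

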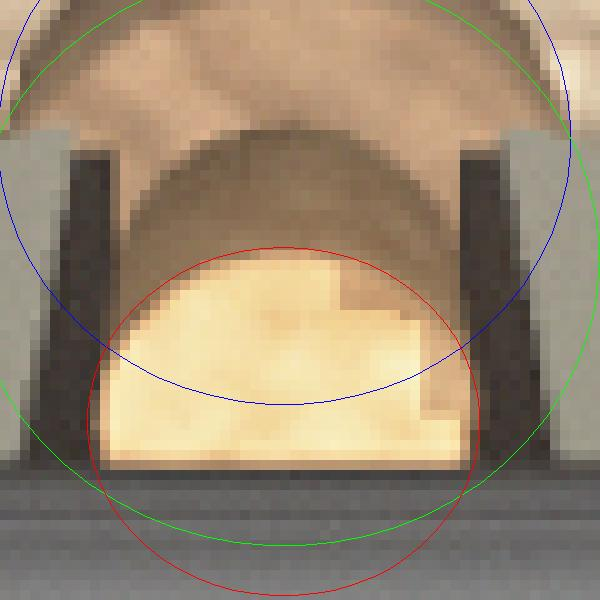

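Run:
```python
from h import *
W=pickle.load(open('last_wrist.pkl','rb'))
held(W,'h1',c=(318,235),w=(80,75),s=8)
```

```text
h1 278 197 8
```

View pics/h1.png

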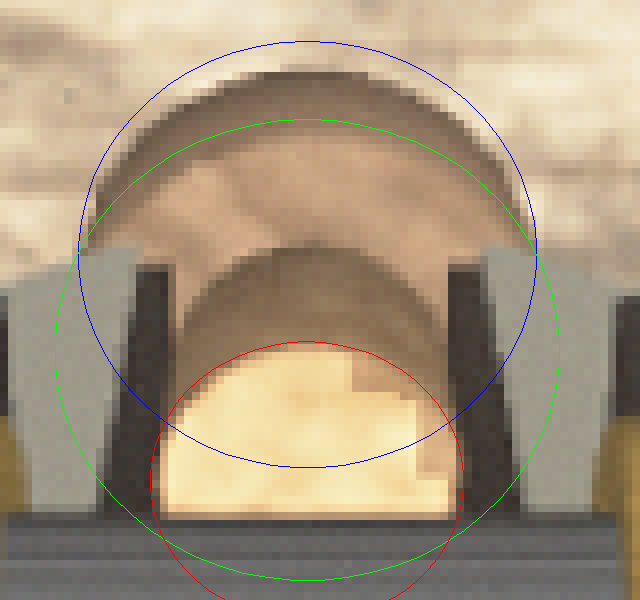

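Run:
```python
from ovw import *
W=pickle.load(open('last_wrist.pkl','rb'))
ovw(W,dict(cR=(.5497,-.0692,.05),cL=(.6047,.1403,.05),pr=(.519,-.214)),'ov4',s=4,w=(60,66))
```

```text
tmp 462 80 4
tmp 183 0 4
tmp 566 129 4
```

View pics/ov4.png

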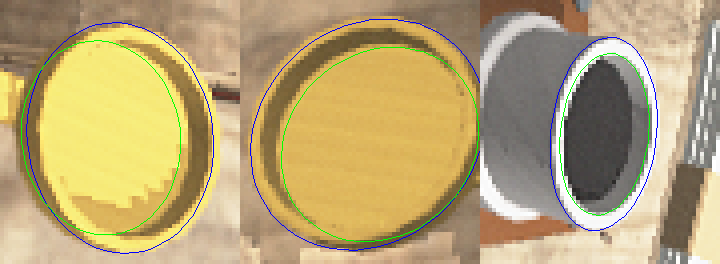

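Request:
{"api": "servo_tool", "payload": {"targets": "10 17 0 0; 20 34 0 0; 20 34 0 0; 20 34 0 0; 10 18 0 0; 0 0 0 0; 0 0 0 0"}}

```text
time: 6.08
tool_pos: [0.5508, -0.077, 0.1134]
tool_rot: [3.14, -0.014, 0.004]
contact_force: [-0.6, 1.0, -2.1]
opening: 0.0189
```

```bash
python3 -c "
from h import *
go(.5514,-.069,.118)
p=shot('wrist','w5')"
```

```text
t 6.08 pos [ 0.5508 -0.077   0.1134] rot [ 3.1402 -0.0139  0.004 ] F [-0.6   0.96 -2.06] open 0.0189 
 tool mm [ 0.7 -8.  -4.6]
```

View pics/w5.png

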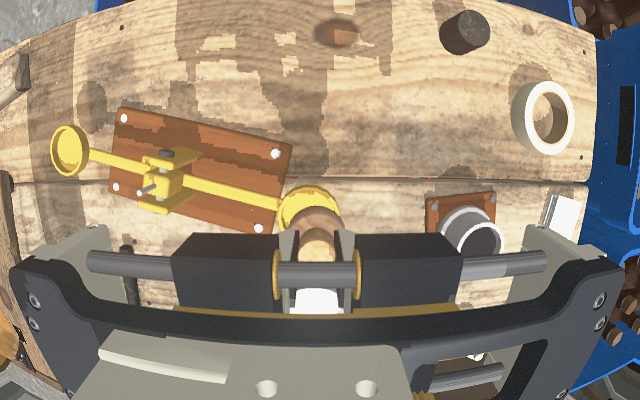

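Request:
{"api": "servo_tool", "payload": {"targets": "0 -4 5 0; 0 -4 5 0; 0 0 3 0; 0 0 0 0"}}

```text
time: 6.62
tool_pos: [0.55, -0.0656, 0.0996]
tool_rot: [3.141, -0.013, 0.008]
contact_force: [-1.1, 0.7, -1.4]
opening: 0.0188
```

```bash
python3 -c "
from h import *
go(.5514,-.069,.098)
p=shot('wrist','w6')
from ovw import *
crop(p,(318,215),(90,75),'w6c',8,[(circ((.5497,-.0692),.0225,.05),(255,0,0)),(circ((.5497,-.0692),.0195,.042),(0,255,0))],True)
held(p,'h6',dx=-2.6,dy=.15,c=(318,215),w=(90,75),s=8)"
```

```text
t 6.62 pos [ 0.55   -0.0656  0.0996] rot [ 3.1406 -0.0131  0.0079] F [-1.07  0.69 -1.41] open 0.0188 
 tool mm [1.4 3.4 1.7]
w6c 273 177 8
h6 273 177 8
```

View pics/w6c.png

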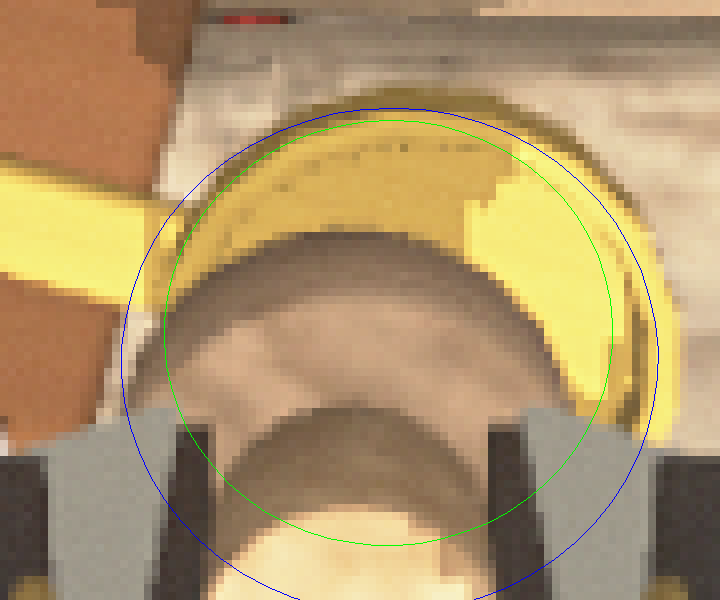

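View pics/h6.png

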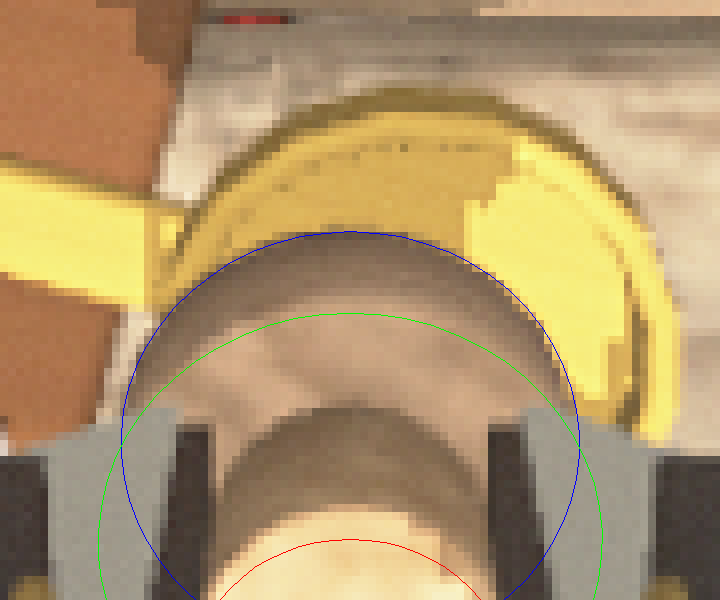

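Request:
{"api": "servo_tool", "payload": {"targets": "2 3 2 0; 0 2 0 0; 0 0 0 0; 0 0 0 0"}}

```text
time: 7.18
tool_pos: [0.5526, -0.0716, 0.098]
tool_rot: [3.14, -0.014, 0.007]
contact_force: [-1.2, -0.0, -2.3]
opening: 0.0189
```

```bash
python3 -c "
from h import *
go(.5521,-.0708,.098)
p=shot('wrist','w7')
crop(p,(318,215),(90,75),'w7c',8,[(circ((.5500,-.0709),.0225,.047),(255,0,0)),(circ((.5500,-.0709),.0195,.047),(255,0,0)),(circ((.55,-.0709),.0195,.039),(0,255,0))],True)
held(p,'h7',dx=-2.6,dy=.15,c=(318,215),w=(90,75),s=8)"
```

```text
t 7.17 pos [ 0.5526 -0.0716  0.098 ] rot [ 3.1403 -0.0143  0.0071] F [-1.16 -0.   -2.28] open 0.0189 
 tool mm [-0.5 -0.8  0. ]
w7c 273 177 8
h7 273 177 8
```

View pics/w7c.png

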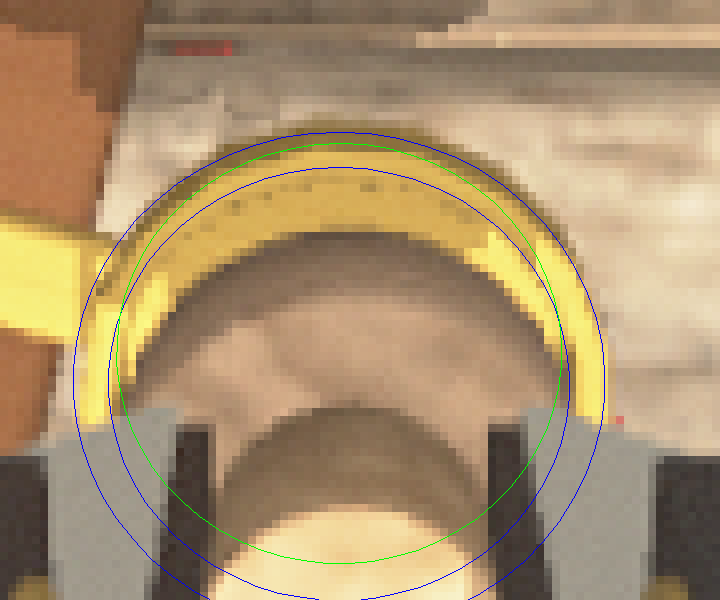

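View pics/h7.png

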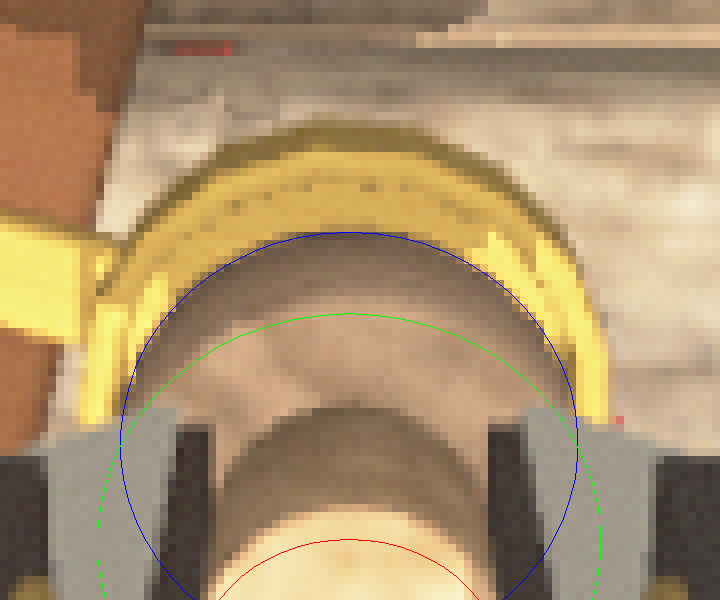

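```bash
python3 -c "
from h import *
p=pickle.load(open('last_wrist.pkl','rb'))
c=(.5486,-.0711)
crop(p,(318,215),(90,75),'w7d',8,[(circ(c,.0225,.047),(255,0,0)),(circ(c,.0195,.047),(255,0,0)),(circ(c,.0225,.037),(0,255,0)),(circ(c,.0195,.039),(0,255,0)),(circ((.5505,-.0715),.018,.047),(0,0,255))],True)"
```

```text
w7d 273 177 8
```

View pics/w7d.png

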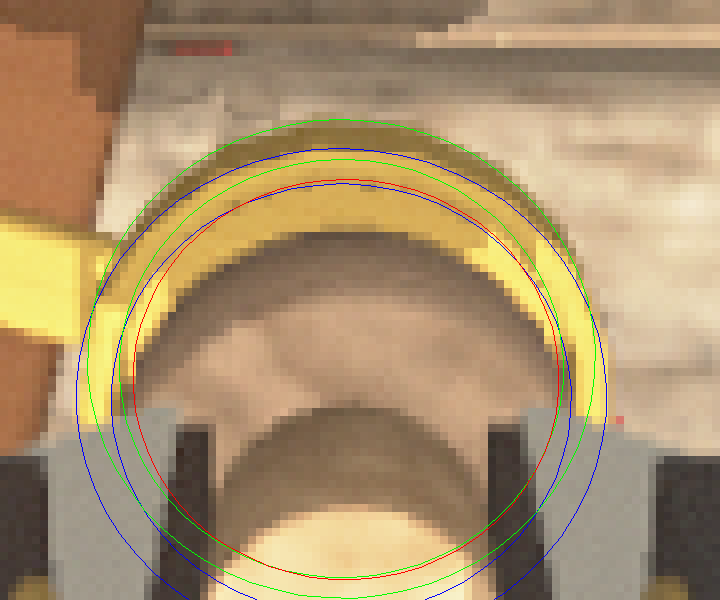

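Request:
{"api": "servo_tool", "payload": {"targets": "-1 -0.5 3 0; -1 0 3 0; 0 0 3 0; 0 0 0 0; 0 0 0 0"}}

```text
time: 7.85
tool_pos: [0.5504, -0.0709, 0.0882]
tool_rot: [3.14, -0.014, 0.007]
contact_force: [-0.8, -0.2, -1.7]
opening: 0.0191
```

```bash
cat > chk.py <<'E'
from h import *
import sys
def chk(c,zr,f,dx=-2.6,dy=.15,zt=35.7,w=(90,75),cc=(318,215)):
    st=telemetry.observe();R=Ro.from_euler('xyz',st['tool_rot']).as_matrix();foot=st['tool_pos']+R@np.array([dx,dy,zt])/1000
    p=shot('wrist',f)
    crop(p,cc,w,f+'c',8,[(circ(c,.0225,zr),(255,0,0)),(circ(c,.0195,zr),(255,0,0)),(circ(c,.0225,zr-.01),(0,255,0)),(circ(foot,.018,zr),(0,0,255)),(circ(foot,.018,foot[2]),(255,0,255))],True)
    print('foot',foot.round(4),'cup',c); go(*st['tool_pos']); return foot
E
python3 -c "
from chk import *
chk((.5486,-.0711),.047,'w8')"
```

```text
w8c 273 177 8
foot [ 0.5483 -0.0711  0.0524] cup (0.5486, -0.0711)
t 7.9 pos [ 0.5504 -0.0709  0.0882] rot [ 3.1404 -0.0138  0.0073] F [-0.3   0.31 -1.4 ] open 0.0187 
 tool mm [ 0. -0.  0.]
```

View pics/w8c.png

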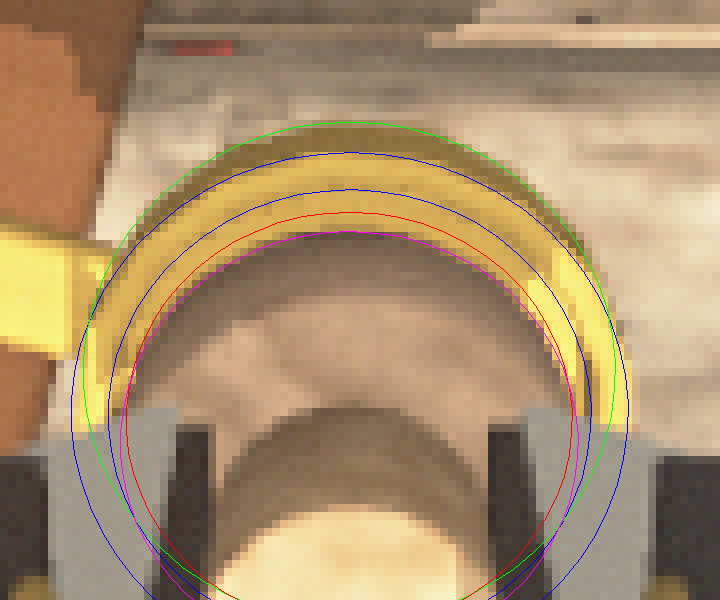

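Request:
{"api": "servo_tool", "payload": {"targets": "0 0 3 0; 0 0 3 0; 0 0 3 0; 0 0 3 0; 0 0 1 0; 0 0 0 0; 0 0 0 0"}}

```text
time: 8.78
tool_pos: [0.5507, -0.0709, 0.0743]
tool_rot: [3.14, -0.014, 0.007]
contact_force: [0.1, -0.4, -0.8]
opening: 0.0187
```

```bash
python3 -c "
from chk import *
chk((.5486,-.0711),.0435,'w9')"
```

```text
w9c 273 177 8
foot [ 0.5486 -0.0711  0.0386] cup (0.5486, -0.0711)
t 8.82 pos [ 0.5507 -0.0709  0.0743] rot [ 3.1404 -0.0139  0.0074] F [-0.24 -0.27 -2.31] open 0.0188 
 tool mm [-0.  0. -0.]
```

View pics/w9c.png

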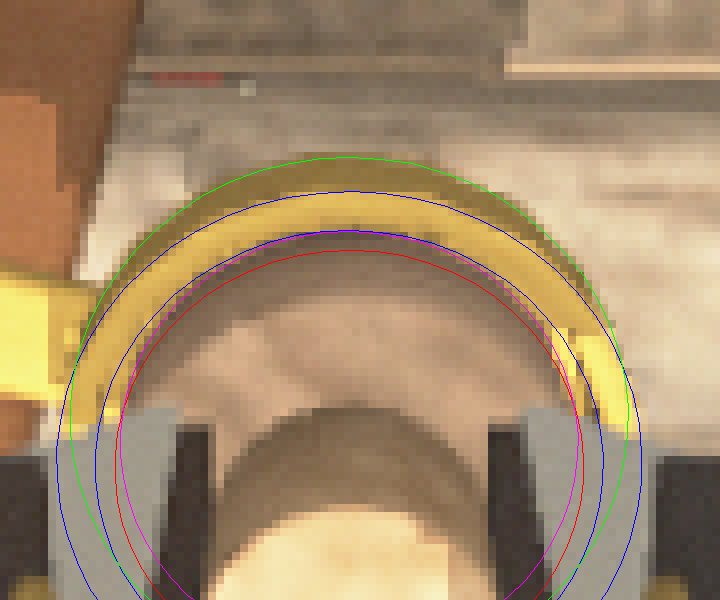

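Request:
{"api": "servo_tool", "payload": {"targets": "0 0 1.5 0; 0 0 1 0; 0 0 0 0; 0 0 0 0"}}

```text
time: 9.32
tool_pos: [0.5509, -0.071, 0.0722]
tool_rot: [3.14, -0.015, 0.007]
contact_force: [-0.1, -0.2, -1.0]
opening: 0.0186
```

Request:
{"api": "servo_tool", "payload": {"targets": "0 0 0.8 0; 0 0 0 0; 0 0 0 0"}}

```text
time: 9.7
tool_pos: [0.5509, -0.071, 0.0722]
tool_rot: [3.14, -0.015, 0.008]
contact_force: [-0.6, -0.6, 1.0]
opening: 0.0187
```

Request:
{"api": "servo_tool", "payload": {"targets": "0 0 0 0; 0 0 0 0; 0 0 0 0; 0 0 0 0", "hand": 0.45}}

```text
time: 10.2
tool_pos: [0.5514, -0.0712, 0.0719]
tool_rot: [3.14, -0.016, 0.007]
contact_force: [-0.8, -0.7, 1.1]
opening: 0.0411
```

Request:
{"api": "servo_tool", "payload": {"targets": "0 0 -10 0; 0 0 -30 0; 0 0 -30 0; 0 0 -10 0; 0 0 0 0; 0 0 0 0"}}

```text
time: 10.95
tool_pos: [0.5497, -0.0709, 0.1547]
tool_rot: [3.14, -0.015, 0.007]
contact_force: [0.3, 1.0, 0.1]
opening: 0.0413
```

```bash
python3 -c "
from h import *
go(.4717,.2006,.14)
p=shot('wrist','w10')"
```

```text
t 10.95 pos [ 0.5497 -0.0709  0.1547] rot [ 3.1399 -0.0151  0.0073] F [0.29 0.98 0.06] open 0.0413 
 tool mm [ -76.2 -272.1   13. ]
```

View pics/w10.png

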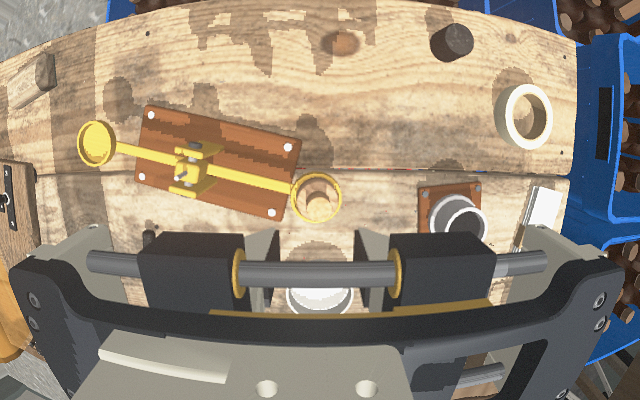

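```bash
python3 -c "
from h import *
p=cams.read_camera('scene'); T=pickle.load(open('last_top.pkl','rb'))
for q in((208,218),(215,213),(208,250),(207,240),(217,200)):
    for z in (0.02,.09,.16): print(q,z,atz(T,*q,z).round(3))
cv2.imwrite('pics/sc1.png',cv2.resize(p['color'][120:320,180:400,::-1],None,fx=3,fy=3,interpolation=2))
"
```

```text
(208, 218) 0.02 [0.533 0.377 0.02 ]
(208, 218) 0.09 [0.52 0.36 0.09]
(208, 218) 0.16 [0.506 0.342 0.16 ]
(215, 213) 0.02 [0.548 0.355 0.02 ]
(215, 213) 0.09 [0.534 0.338 0.09 ]
(215, 213) 0.16 [0.519 0.322 0.16 ]
(208, 250) 0.02 [0.432 0.378 0.02 ]
(208, 250) 0.09 [0.423 0.36  0.09 ]
(208, 250) 0.16 [0.415 0.343 0.16 ]
(207, 240) 0.02 [0.463 0.381 0.02 ]
(207, 240) 0.09 [0.453 0.363 0.09 ]
(207, 240) 0.16 [0.443 0.345 0.16 ]
(217, 200) 0.02 [0.59  0.348 0.02 ]
(217, 200) 0.09 [0.574 0.332 0.09 ]
(217, 200) 0.16 [0.557 0.316 0.16 ]
```

View pics/sc1.png

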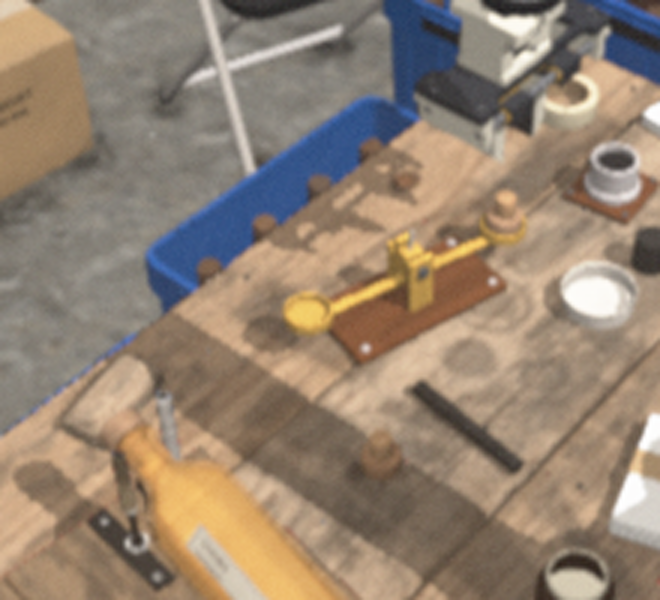

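Request:
{"api": "servo_tool", "payload": {"targets": "-6 -20 0 0; -15 -50 0 0; -15 -50 0 0; -15 -50 0 0; -15 -50 0 0; -9 -30 0 0; -3 -10 0 0; 0 0 0 0; 0 0 0 0"}}

```text
time: 12.18
tool_pos: [0.4612, 0.2005, 0.1488]
tool_rot: [3.141, -0.006, 0.008]
contact_force: [-0.6, -0.4, 0.4]
opening: 0.0409
```

```bash
python3 -c "
from h import *
go(.4717,.2006,.08)
p=shot('wrist','w11')
c=(.4717,.2006)
crop(p,pj(p,[*c,.03],True)[0],(60,60),'w11c',10,[(circ(c,.01,.039),(0,0,255)),(circ(c,.018,.019),(0,255,0)),(circ(c,.018,.0),(255,0,0))],True)
"
```

```text
t 12.18 pos [0.4612 0.2005 0.1488] rot [ 3.1409 -0.0058  0.0077] F [-0.64 -0.41  0.4 ] open 0.0409 
 tool mm [10.1 -0.  68.8]
w11c 285 153 10
```

View pics/w11c.png

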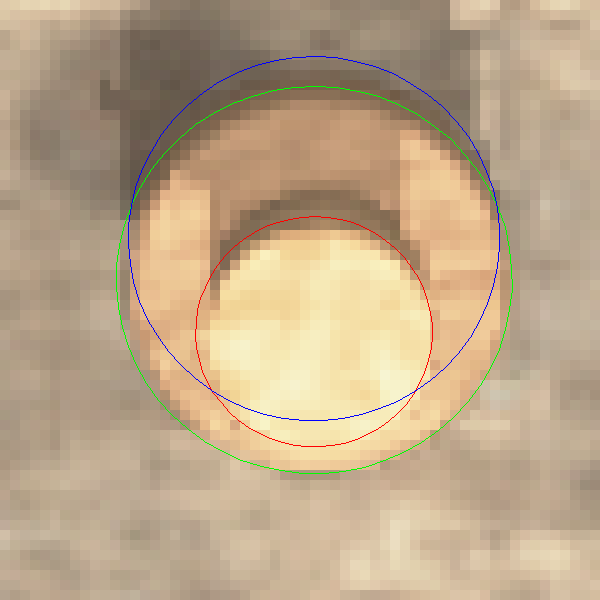

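View pics/w11.png

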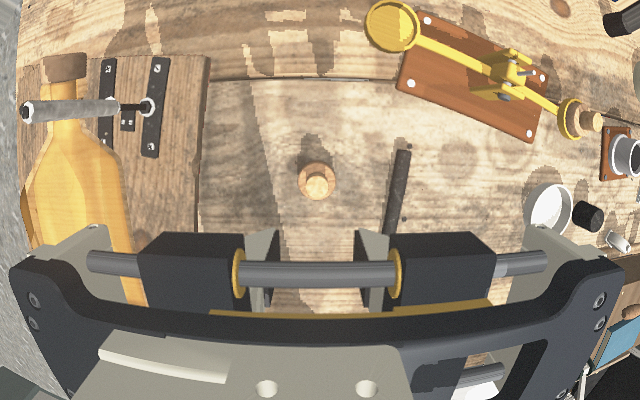

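Request:
{"api": "servo_tool", "payload": {"targets": "4 0 15 0; 5 0 25 0; 0 0 25 0; 0 0 15 0; 0 0 8 0; 0 0 0 0; 0 0 0 0"}}

```text
time: 13.1
tool_pos: [0.4735, 0.1955, 0.0543]
tool_rot: [3.14, -0.005, -0.001]
contact_force: [-0.6, 0.3, -0.5]
opening: 0.0412
```

```bash
python3 -c "
from h import *
go(.470,.2001,.0352)"
```

```text
t 13.1 pos [0.4735 0.1955 0.0543] rot [ 3.1401e+00 -4.7000e-03 -9.0000e-04] F [-0.58  0.29 -0.47] open 0.0412 
 tool mm [-3.5 -4.6 19.1]
```

Request:
{"api": "servo_tool", "payload": {"targets": "-2 -3 0 0; -1 -1.5 2 0; 0 0 5 0; 0 0 5 0; 0 0 4 0; 0 0 1 0; 0 0 0 0; 0 0 0 0"}}

```text
time: 14.1
tool_pos: [0.471, 0.2006, 0.0373]
tool_rot: [3.141, -0.007, -0.001]
contact_force: [0.2, 0.0, -0.5]
opening: 0.0414
```

```bash
python3 -c "
from h import *
go(.470,.2001,.0352)
p=shot('wrist')
held(p,'h12',dx=-1.5,c=(318,235),w=(80,75),s=8)"
```

```text
t 14.1 pos [0.471  0.2006 0.0373] rot [ 3.1408e+00 -7.2000e-03 -6.0000e-04] F [ 0.23  0.01 -0.54] open 0.0414 
 tool mm [-1.1  0.5  2.1]
h12 278 197 8
```

View pics/h12.png

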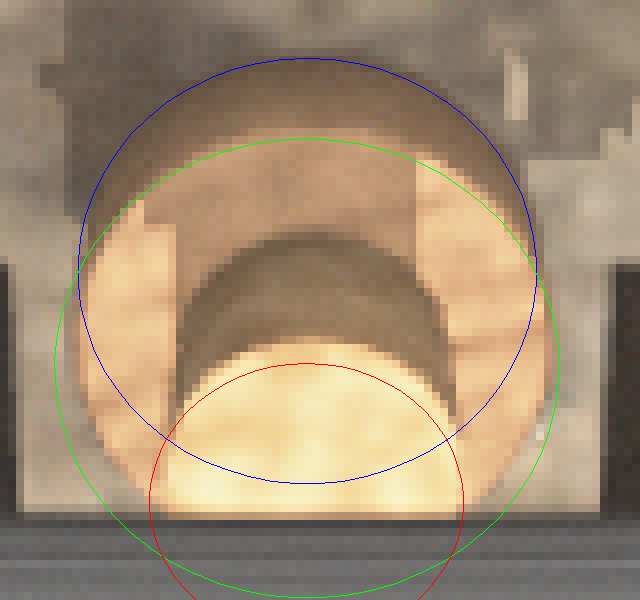

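Request:
{"api": "servo_tool", "payload": {"targets": "0 0 1.5 0; 0 0 0 0"}}

```text
time: 14.4
tool_pos: [0.4712, 0.2007, 0.0359]
tool_rot: [3.141, -0.008, -0.001]
contact_force: [0.2, 0.0, -0.1]
opening: 0.0415
```

Request:
{"api": "servo_tool", "payload": {"targets": "0 0 0 0; 0 0 0 0; 0 0 0 0; 0 0 0 0; 0 0 -10 0; 0 0 -30 0; 0 0 -30 0; 0 0 -15 0; 0 0 0 0; 0 0 0 0", "hand": 0.1}}

```text
time: 15.65
tool_pos: [0.4698, 0.2006, 0.1249]
tool_rot: [3.141, -0.007, -0.001]
contact_force: [0.1, 0.4, -1.4]
opening: 0.0191
```

```bash
python3 -c "
from h import *
go(.6055,.140,.125)
p=shot('wrist','w13')
held(p,'h13',dx=-1.5,zt=36,c=(318,235),w=(80,75),s=8)"
```

```text
t 15.65 pos [0.4698 0.2006 0.1249] rot [ 3.1407e+00 -6.8000e-03 -5.0000e-04] F [ 0.07  0.36 -1.42] open 0.0191 
 tool mm [135.7  60.5   0.9]
h13 278 197 8
```

View pics/h13.png

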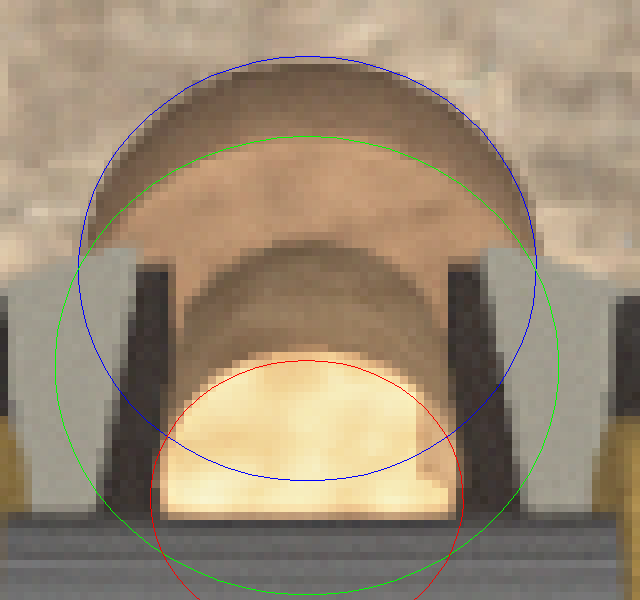

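View pics/w13.png

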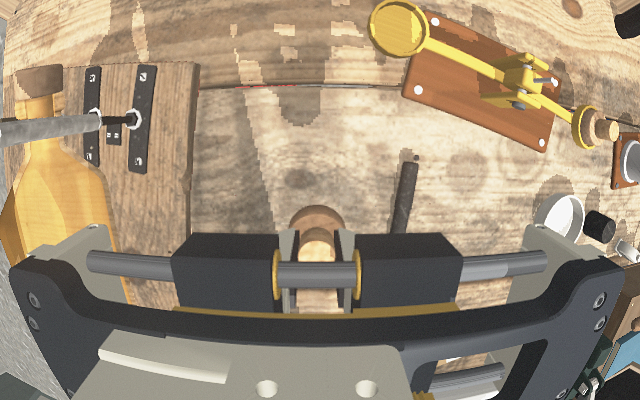

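Request:
{"api": "servo_tool", "payload": {"targets": "14 6 0 0; 30 13 0 0; 35 16 0 0; 30 13 0 0; 14 6 0 0; 6 2 0 0; 0 0 0 0; 0 0 0 0"}}

```text
time: 16.7
tool_pos: [0.6046, 0.1397, 0.1196]
tool_rot: [3.139, 0.001, -0.001]
contact_force: [0.2, 0.1, -0.6]
opening: 0.0188
```

```bash
python3 -c "
from chk import *
chk((.604,.139),.0565,'w14',dx=-2.1,zt=36,cc=(318,205),w=(90,75))"
```

```text
w14c 273 167 8
foot [0.6025 0.1394 0.0836] cup (0.604, 0.139)
t 16.75 pos [0.6046 0.1397 0.1197] rot [ 3.1389e+00  8.0000e-04 -8.0000e-04] F [-0.1   0.04 -1.99] open 0.0191 
 tool mm [0.  0.  0.1]
```

View pics/w14c.png

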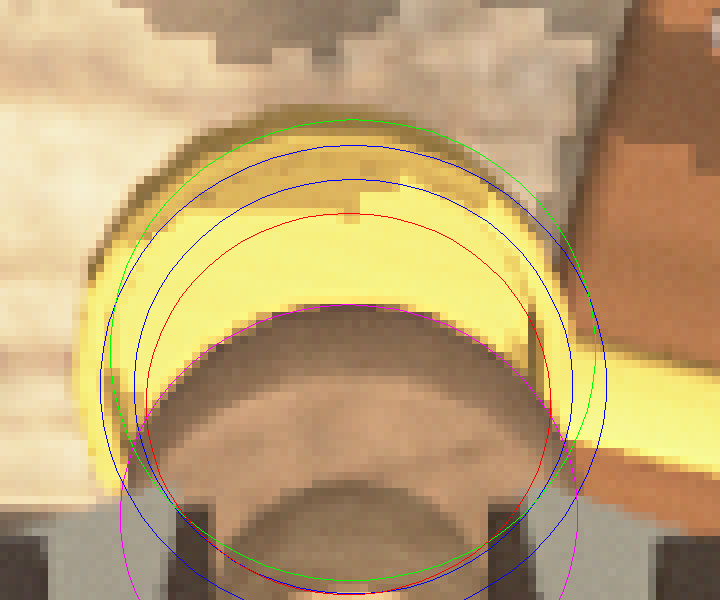

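Request:
{"api": "servo_tool", "payload": {"targets": "2 -2 4 0; 0.5 0 6 0; 0 0 5 0; 0 0 2 0; 0 0 0 0; 0 0 0 0"}}

```text
time: 17.5
tool_pos: [0.6062, 0.1428, 0.1017]
tool_rot: [3.139, 0.001, 0.001]
contact_force: [-0.4, 0.4, -0.8]
opening: 0.0189
```

```bash
python3 -c "
from chk import *
chk((.6052,.1413),.0565,'w15',dx=-2.1,zt=36,cc=(318,205),w=(90,75))"
```

```text
w15c 273 167 8
foot [0.6041 0.1425 0.0657] cup (0.6052, 0.1413)
t 17.55 pos [0.6062 0.1428 0.1017] rot [3.139e+00 1.300e-03 8.000e-04] F [-0.33 -0.14 -2.15] open 0.0193 
 tool mm [0. 0. 0.]
```

View pics/w15c.png

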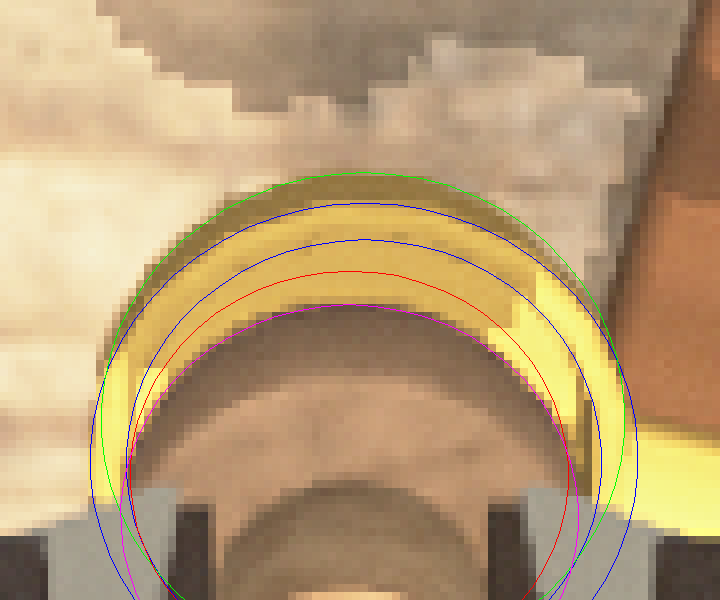

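Request:
{"api": "servo_tool", "payload": {"targets": "1 1.3 2 0; 0 0 3 0; 0 0 2 0; 0 0 0 0; 0 0 0 0"}}

```text
time: 18.18
tool_pos: [0.6075, 0.1412, 0.0944]
tool_rot: [3.139, 0.001, 0.001]
contact_force: [0.4, 0.6, -0.5]
opening: 0.019
```

```bash
python3 -c "
from chk import *
chk((.605,.1412),.0565,'w16',dx=-2.1,zt=36,cc=(318,205),w=(90,75))"
```

```text
w16c 273 167 8
foot [0.6053 0.141  0.0584] cup (0.605, 0.1412)
t 18.23 pos [0.6074 0.1413 0.0944] rot [3.139e+00 8.000e-04 7.000e-04] F [ 0.31  0.12 -1.29] open 0.0192 
 tool mm [ 0.  0. -0.]
```

View pics/w16c.png

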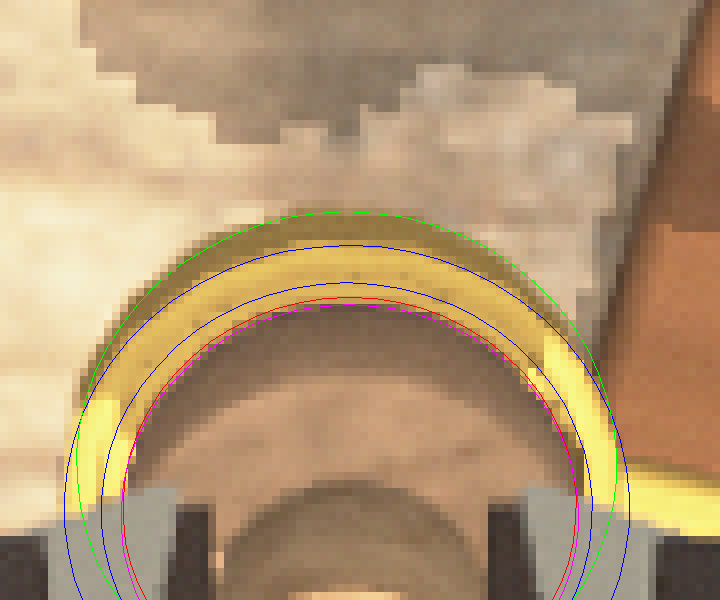

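Request:
{"api": "servo_tool", "payload": {"targets": "0 0 2 0; 0 0 2 0; 0 0 2 0; 0 0 1.5 0; 0 0 0.7 0; 0 0 0 0; 0 0 0 0"}}

```text
time: 19.1
tool_pos: [0.6073, 0.1414, 0.0858]
tool_rot: [3.139, 0.001, 0.001]
contact_force: [-0.8, 1.0, -1.0]
opening: 0.0192
```

```bash
python3 -c "
from chk import *
chk((.605,.1412),.0565,'w17',dx=-2.1,zt=36,cc=(318,215),w=(90,75))"
```

```text
w17c 273 177 8
foot [0.6052 0.1412 0.0498] cup (0.605, 0.1412)
t 19.15 pos [0.6073 0.1414 0.0857] rot [3.1392e+00 1.0000e-03 7.0000e-04] F [-0.45 -0.33 -0.47] open 0.0189 
 tool mm [ 0. -0. -0.]
```

View pics/w17c.png

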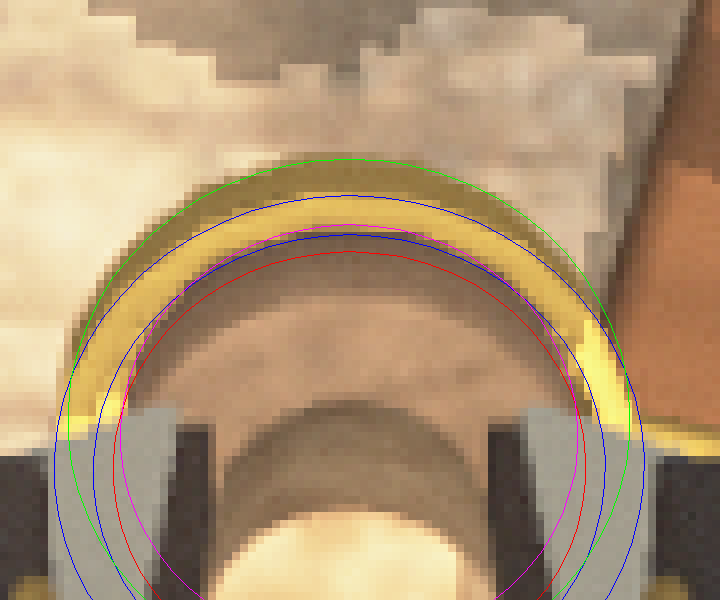

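Request:
{"api": "servo_tool", "payload": {"targets": "0 0 1 0; 0 0 0.5 0; 0 0 0 0; 0 0 0 0"}}

```text
time: 19.65
tool_pos: [0.6074, 0.1414, 0.0846]
tool_rot: [3.139, 0.001, 0.001]
contact_force: [-0.5, 0.1, 1.0]
opening: 0.0193
```

Request:
{"api": "servo_tool", "payload": {"targets": "0 0 0 0; 0 0 0 0; 0 0 0 0; 0 0 0 0", "hand": 0.45}}

```text
time: 20.15
tool_pos: [0.6079, 0.1413, 0.0848]
tool_rot: [3.139, -0.001, 0.001]
contact_force: [0.1, -0.4, -1.1]
opening: 0.0409
```

Request:
{"api": "servo_tool", "payload": {"targets": "0 0 -10 0; 0 0 -30 0; 0 0 -30 0; 0 0 -10 0; 0 0 0 0; 0 0 0 0; 0 0 0 0; 0 0 0 0; 0 0 0 0; 0 0 0 0"}}

```text
time: 21.4
tool_pos: [0.6064, 0.1413, 0.1648]
tool_rot: [3.139, 0.005, 0.001]
contact_force: [0.1, 0.2, -0.7]
opening: 0.0416
```

```bash
python3 -c "
from h import *
p=shot('wrist','w18');p=shot('scene','sc2')
cv2.imwrite('pics/sc2c.png',cv2.resize(p['color'][120:320,240:440,::-1],None,fx=3,fy=3,interpolation=2))
go(.5514,-.071,.15)
"
```

```text
t 21.5 pos [0.6064 0.1414 0.1649] rot [3.1386e+00 4.8000e-03 7.0000e-04] F [-0.41  0.39 -0.19] open 0.0413 
 tool mm [-55.  212.3  15.8]
```

View pics/w18.png

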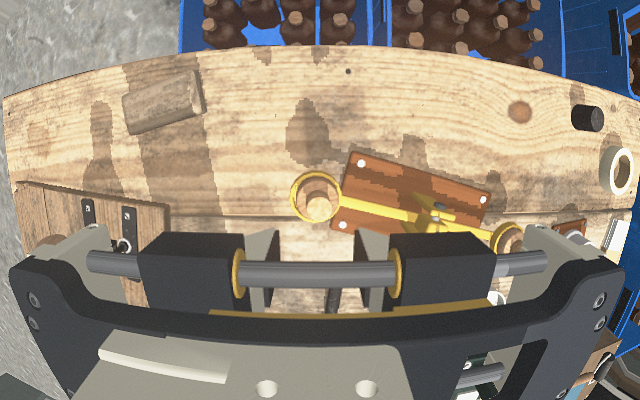

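View pics/sc2c.png

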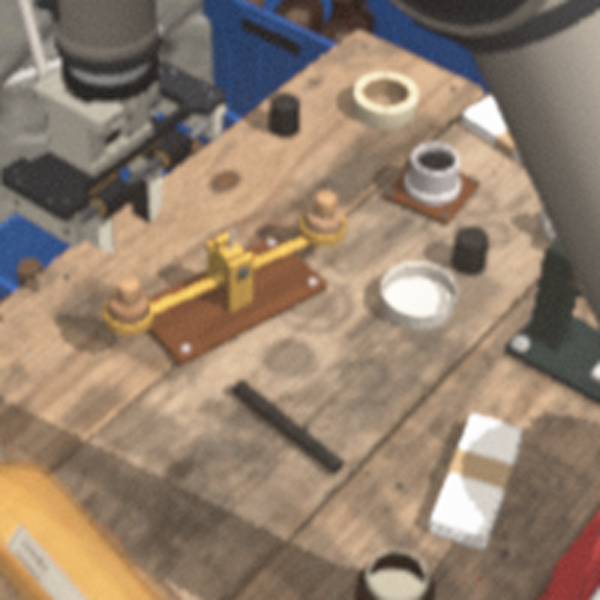

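Run:
```python
from h import *
S=pickle.load(open('last_scene.pkl','rb'));S0=None
B=(255,0,0);Rr=(0,0,255)
ims=[]
for c,za,zb in (((.605,.1412),.0565,.0435),((.5486,-.0711),.0435,.0565)):
    crop(S,pj(S,[*c,.05])[0],(36,36),'tmp',10,[(circ(c,.0225,za),B),(circ(c,.0225,zb),Rr)]); ims.append(cv2.imread('pics/tmp.png'))
cv2.imwrite('pics/tl.png',np.hstack(ims))
W=pickle.load(open('last_wrist.pkl','rb'));c=(.605,.1412)
crop(W,pj(W,[*c,.05],True)[0],(70,60),'tl2',9,[(circ(c,.0225,.0565),B),(circ(c,.0225,.0435),Rr),(circ(c,.010,.0485+.039),B),(circ(c,.010,.0355+.039),Rr)],True)
```

```text
tmp 264 207 10
tmp 329 174 10
tl2 280 166 9
```

View pics/tl.png

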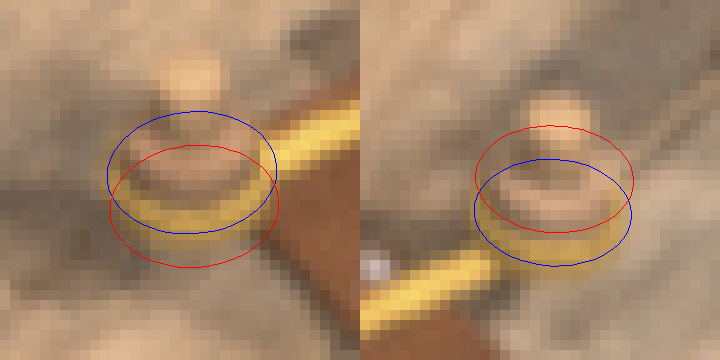

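View pics/tl2.png

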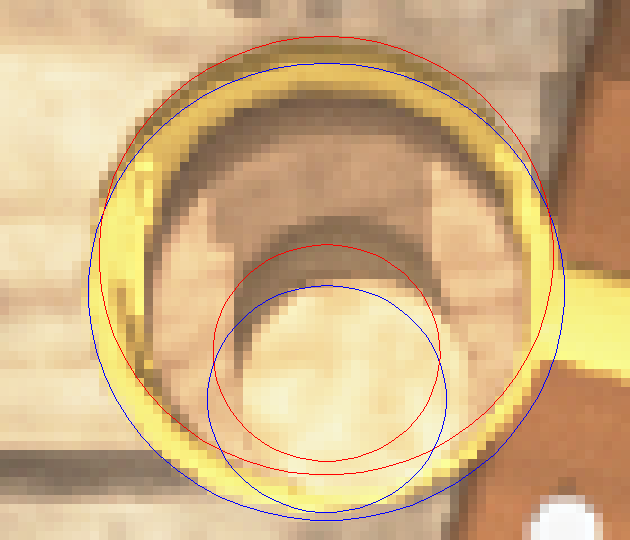

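Request:
{"api": "servo_tool", "payload": {"targets": "-4 16 0 0; -10 40 0 0; -11 45 0 0; -11 45 0 0; -9 36 0 0; -4 18 0 0; -1 4 0 0; 0 0 0 0; 0 0 0 0"}}

```text
time: 22.62
tool_pos: [0.5526, -0.0736, 0.1666]
tool_rot: [3.137, 0.003, -0.0]
contact_force: [1.6, 0.0, -0.0]
opening: 0.0409
```

```bash
python3 -c "
from h import *
go(.5514,-.0725,.0717)
p=shot('wrist')
c=(.5486,-.0711)
crop(p,pj(p,[*c,.05],True)[0],(80,75),'w19c',8,[(circ(c,.0225,.0435),(255,0,0)),(circ((c[0]-.0005,c[1]-.0022),.01,.0745),(0,0,255))],True)"
```

```text
t 22.62 pos [ 0.5526 -0.0736  0.1666] rot [ 3.1367e+00  3.2000e-03 -2.0000e-04] F [ 1.61  0.01 -0.02] open 0.0409 
 tool mm [-0.9 -1.6 94.9]
w19c 272 161 8
```

View pics/w19c.png

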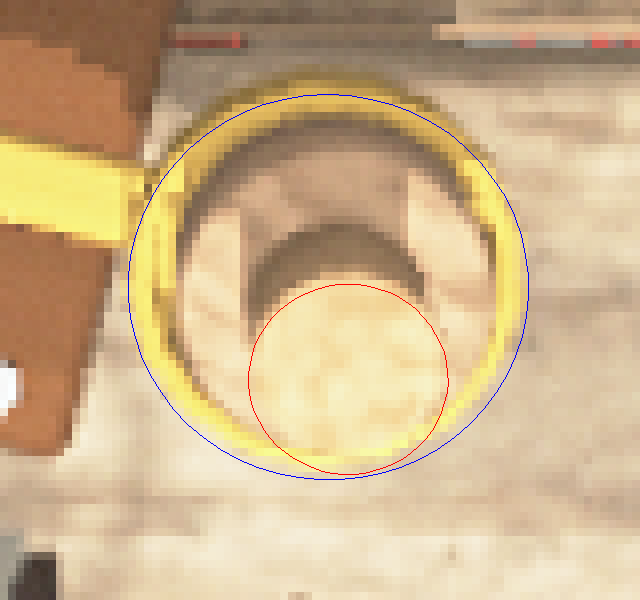

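Request:
{"api": "servo_tool", "payload": {"targets": "-1 -1 15 0; 0 0 25 0; 0 0 15 0; 0 0 8 0; 0 0 0 0; 0 0 0 0"}}

```text
time: 23.42
tool_pos: [0.5514, -0.0703, 0.0995]
tool_rot: [3.137, 0.004, 0.004]
contact_force: [0.4, 0.4, -0.2]
opening: 0.0411
```

```bash
python3 -c "
from h import *
go(.5512,-.0725,.0717)"
```

```text
t 23.43 pos [ 0.5514 -0.0703  0.0995] rot [3.1372 0.004  0.0039] F [ 0.37  0.44 -0.21] open 0.0411 
 tool mm [-0.1  2.1 27.9]
```

Request:
{"api": "servo_tool", "payload": {"targets": "0 2 3 0; 0 0 6 0; 0 0 8 0; 0 0 5 0; 0 0 3 0; 0 0 0 0; 0 0 0 0"}}

```text
time: 24.3
tool_pos: [0.552, -0.0728, 0.0738]
tool_rot: [3.137, 0.002, 0.004]
contact_force: [-0.2, -0.9, -0.1]
opening: 0.041
```

```bash
python3 -c "
from h import *
go(.5512,-.0725,.0717)
p=shot('wrist')
crop(p,(318,225),(90,75),'w20c',8)"
```

```text
t 24.3 pos [ 0.552  -0.0728  0.0738] rot [3.1366e+00 2.0000e-03 3.6000e-03] F [-0.21 -0.9  -0.07] open 0.041 
 tool mm [-0.8 -0.3  2.1]
w20c 273 187 8
```

View pics/w20c.png

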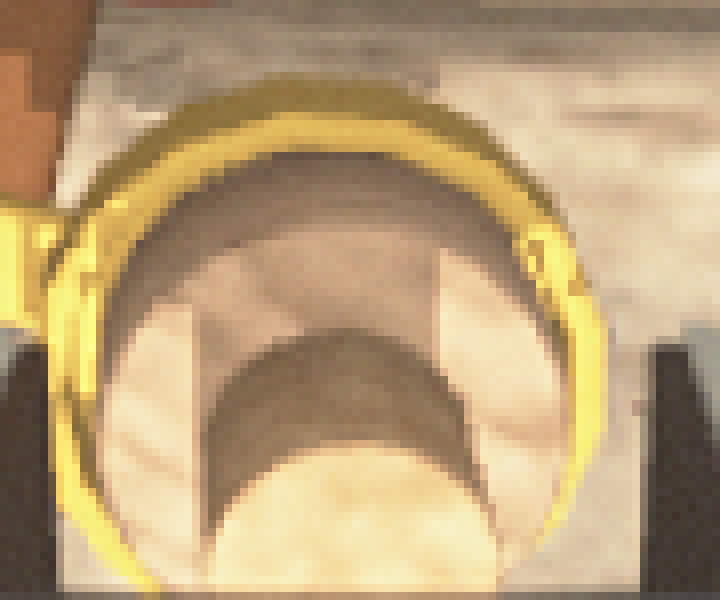

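Request:
{"api": "servo_tool", "payload": {"targets": "-1.2 0 1.5 0; 0 0 0 0; 0 0 0 0"}}

```text
time: 24.72
tool_pos: [0.5509, -0.0729, 0.0726]
tool_rot: [3.136, 0.001, 0.004]
contact_force: [0.6, -0.7, -0.2]
opening: 0.0409
```

Request:
{"api": "servo_tool", "payload": {"targets": "0 0 0 0; 0 0 0 0; 0 0 0 0; 0 0 0 0; 0 0 -1 0; 0 0 -2 0; 0 0 -2 0; 0 0 -2 0; 0 0 -2 0; 0 0 -2 0; 0 0 -2 0; 0 0 -2 0; 0 0 -3 0; 0 0 -3 0; 0 0 -5 0; 0 0 -10 0; 0 0 -15 0; 0 0 -5 0; 0 0 0 0; 0 0 0 0", "hand": 0.1, "squeeze": 20}}

```text
time: 27.22
tool_pos: [0.5509, -0.0725, 0.1331]
tool_rot: [3.136, 0.001, 0.004]
contact_force: [-0.4, -0.3, -1.7]
opening: 0.0191
```

```bash
python3 -c "
from h import *
go(.52,-.214,.125)
p=shot('wrist','w21')
held(p,'h21',dx=-2.6,zt=36,c=(318,235),w=(80,75),s=8)"
```

```text
t 27.23 pos [ 0.5509 -0.0725  0.1331] rot [3.1364e+00 8.0000e-04 3.6000e-03] F [-0.37 -0.33 -1.75] open 0.0191 
 tool mm [-31.4 141.4   8.8]
h21 278 197 8
```

View pics/h21.png

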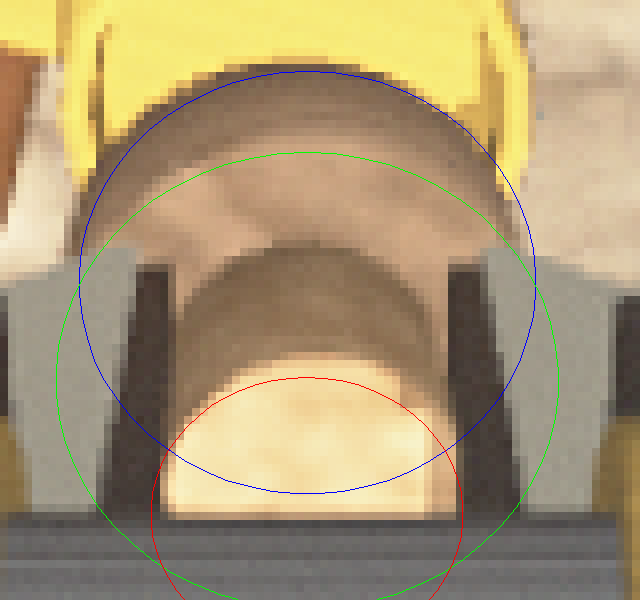

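View pics/w21.png

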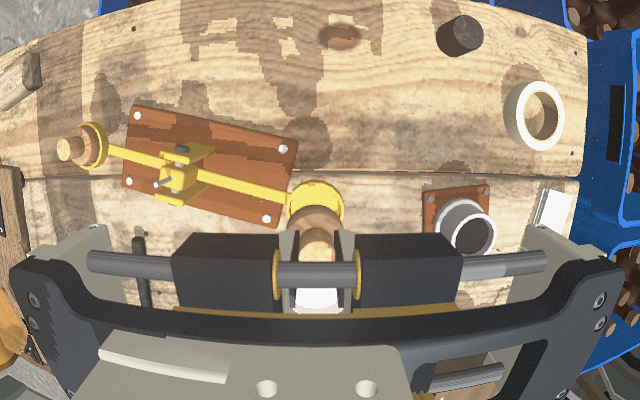

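Request:
{"api": "servo_tool", "payload": {"targets": "-4 18 0 0; -8 37 0 0; -8 40 0 0; -5 26 0 0; -3 12 0 0; 0 3 0 0; 0 0 0 0; 0 0 0 0"}}

```text
time: 28.28
tool_pos: [0.5204, -0.2149, 0.1316]
tool_rot: [3.138, 0.005, 0.005]
contact_force: [-0.4, 0.2, -1.0]
opening: 0.019
```

```bash
cat >> chk.py <<'E'
def chp(c,f,dx,dy,zt,w=(90,75),cc=(318,210)):
    st=telemetry.observe();R=Ro.from_euler('xyz',st['tool_rot']).as_matrix();foot=st['tool_pos']+R@np.array([dx,dy,zt])/1000
    p=shot('wrist',f)
    crop(p,cc,w,f+'c',8,[(circ(c,.0245,.046),(255,0,0)),(circ(c,.0205,.046),(255,0,0)),(circ(foot,.018,.046),(0,0,255)),(circ(foot,.018,foot[2]),(255,0,255))],True)
    print('foot',foot.round(4),'cup',c); go(*st['tool_pos'])
E
python3 -c "
from chk import *
chp((.519,-.214),'w22',-2.0,-.8,37)"
```

```text
w22c 273 172 8
foot [ 0.5183 -0.2142  0.0946] cup (0.519, -0.214)
t 28.32 pos [ 0.5205 -0.2148  0.1316] rot [3.1376 0.0048 0.0049] F [-0.12 -0.44 -1.7 ] open 0.0189 
 tool mm [-0.   0.1  0. ]
```

View pics/w22c.png

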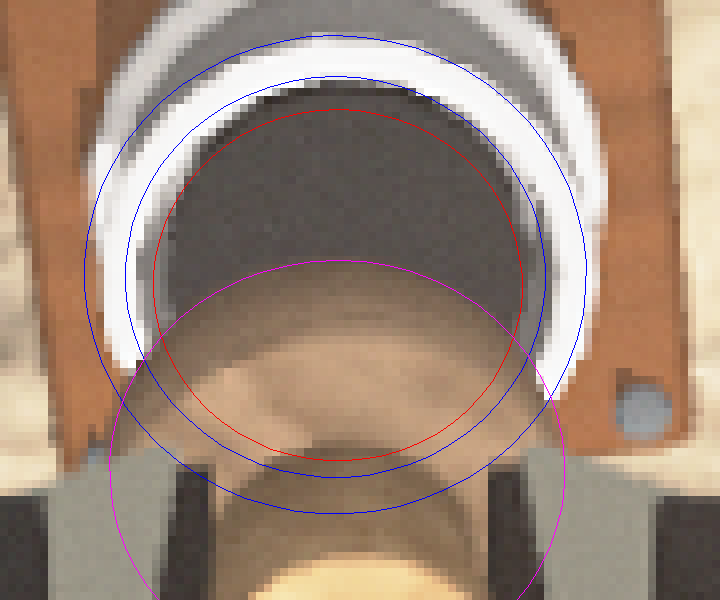

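Request:
{"api": "servo_tool", "payload": {"targets": "0 1 5 0; 0 0 10 0; 0 0 10 0; 0 0 5 0; 0 0 0 0; 0 0 0 0"}}

```text
time: 29.08
tool_pos: [0.5204, -0.2145, 0.0988]
tool_rot: [3.139, 0.006, 0.007]
contact_force: [0.6, -0.2, -0.7]
opening: 0.0188
```

```bash
python3 -c "
from chk import *
chp((.5184,-.2152),'w23',-2.0,-.8,37)"
```

```text
w23c 273 172 8
foot [ 0.5181 -0.2138  0.0618] cup (0.5184, -0.2152)
t 29.12 pos [ 0.5204 -0.2144  0.0988] rot [3.1385 0.006  0.0069] F [ 0.35 -0.23 -0.92] open 0.019 
 tool mm [0. 0. 0.]
```

View pics/w23c.png

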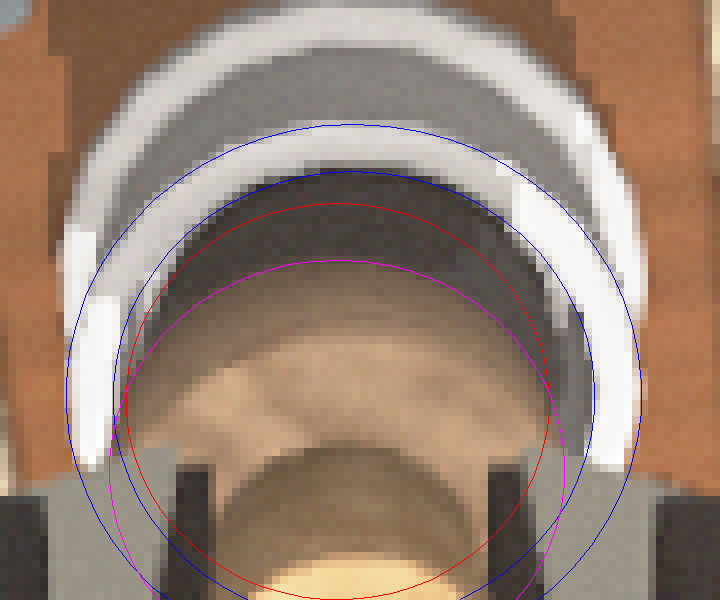

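Request:
{"api": "servo_tool", "payload": {"targets": "0.3 1.4 3 0; 0 0.4 4 0; 0 0 4 0; 0 0 1 0; 0 0 0 0; 0 0 0 0", "squeeze": 40}}

```text
time: 29.88
tool_pos: [0.5209, -0.2167, 0.0864]
tool_rot: [3.138, 0.005, 0.007]
contact_force: [0.4, -0.0, -0.9]
opening: 0.0187
```

```bash
python3 -c "
from chk import *
chp((.5184,-.2152),'w24',-2.0,-.8,37)"
```

```text
w24c 273 172 8
foot [ 0.5187 -0.216   0.0494] cup (0.5184, -0.2152)
t 29.93 pos [ 0.5209 -0.2167  0.0865] rot [3.1379 0.005  0.0067] F [-0.15  0.4  -1.62] open 0.0186 
 tool mm [-0.  -0.   0.1]
```

View pics/w24c.png

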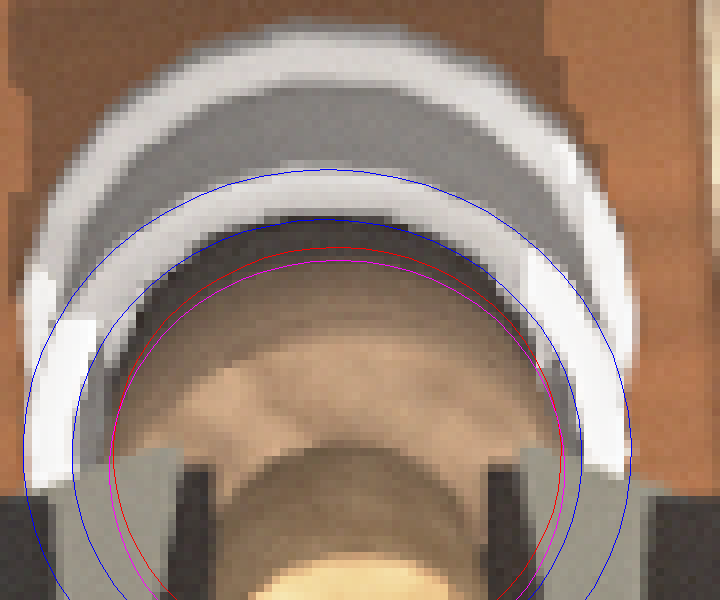

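Request:
{"api": "servo_tool", "payload": {"targets": "0 -0.7 1 0; 0 0 2 0; 0 0 2 0; 0 0 0 0; 0 0 0 0"}}

```text
time: 30.55
tool_pos: [0.5209, -0.216, 0.0812]
tool_rot: [3.138, 0.005, 0.007]
contact_force: [0.3, -0.0, -2.2]
opening: 0.0185
```

Request:
{"api": "servo_tool", "payload": {"targets": "0 0 0.7 0; 0 0 0.7 0; 0 0 0.7 0"}}

```text
time: 30.92
tool_pos: [0.521, -0.216, 0.0791]
tool_rot: [3.138, 0.005, 0.007]
contact_force: [-0.1, -0.8, -1.0]
opening: 0.0184
```

Request:
{"api": "servo_tool", "payload": {"targets": "0 0 0.7 0; 0 0 0.7 0; 0 0 0.7 0"}}

```text
time: 31.3
tool_pos: [0.5212, -0.216, 0.0775]
tool_rot: [3.137, 0.004, 0.007]
contact_force: [-0.6, 1.1, 2.9]
opening: 0.0182
```

Request:
{"api": "servo_tool", "payload": {"targets": "0 0 0.7 0; 0 0 0.7 0"}}

```text
time: 31.55
tool_pos: [0.5214, -0.216, 0.0768]
tool_rot: [3.137, 0.003, 0.007]
contact_force: [-1.9, 2.3, 4.6]
opening: 0.0181
```

Request:
{"api": "servo_tool", "payload": {"targets": "0 0 0.7 0; 0 0 0.7 0"}}

```text
time: 31.8
tool_pos: [0.5215, -0.216, 0.0762]
tool_rot: [3.137, 0.003, 0.007]
contact_force: [-1.6, 2.1, 8.1]
opening: 0.0187
```

Request:
{"api": "servo_tool", "payload": {"targets": "0 0 0 0; 0 0 0 0"}}

```text
time: 32.05
tool_pos: [0.5214, -0.216, 0.0769]
tool_rot: [3.137, 0.002, 0.007]
contact_force: [-2.2, 0.6, 3.7]
opening: 0.0185
```

Request:
{"api": "servo_tool", "payload": {"targets": "0 0 0.2 0; 0 0 0.1 0"}}

```text
time: 32.3
tool_pos: [0.5214, -0.2159, 0.0769]
tool_rot: [3.136, 0.002, 0.007]
contact_force: [-1.1, 1.3, 4.7]
opening: 0.0185
```

Request:
{"api": "servo_tool", "payload": {"targets": "0 0 0.6 0; 0 0 0.6 0"}}

```text
time: 32.55
tool_pos: [0.5215, -0.216, 0.076]
tool_rot: [3.136, 0.002, 0.007]
contact_force: [-2.3, 1.3, 7.3]
opening: 0.0186
```

Request:
{"api": "servo_tool", "payload": {"targets": "0 0 0.4 0; 0 0 0.4 0"}}

```text
time: 32.8
tool_pos: [0.5216, -0.2159, 0.0759]
tool_rot: [3.136, 0.002, 0.007]
contact_force: [-2.5, 1.8, 8.2]
opening: 0.0186
```

Request:
{"api": "servo_tool", "payload": {"targets": "0 0 0.4 0; 0 0 0.4 0"}}

```text
time: 33.05
tool_pos: [0.5216, -0.2159, 0.0759]
tool_rot: [3.136, 0.002, 0.007]
contact_force: [-2.0, 1.6, 7.8]
opening: 0.0185
```

Request:
{"api": "servo_tool", "payload": {"targets": "0 0 0.4 0; 0 0 0.4 0; 0 0 0.45 0; 0 0 0.4 0"}}

```text
time: 33.55
tool_pos: [0.5216, -0.2159, 0.0759]
tool_rot: [3.135, 0.001, 0.008]
contact_force: [-2.6, 2.3, 8.1]
opening: 0.0184
```

Request:
{"api": "servo_tool", "payload": {"targets": "0 0 0.4 0; 0 0 0.45 0; 0 0 0.4 0; 0 0 0.45 0; 0 0 0.4 0; 0 0 0.4 0; 0 0 0.4 0; 0 0 0.4 0; 0 0 0.4 0; 0 0 0.4 0"}}

```text
time: 34.8
tool_pos: [0.5215, -0.2158, 0.0759]
tool_rot: [3.134, -0.0, 0.008]
contact_force: [-2.8, 1.5, 8.1]
opening: 0.0184
```

Request:
{"api": "servo_tool", "payload": {"targets": "0 0 0 0; 0 0 0 0; 0 0 -0.3 0; 0 0 -0.3 0; 0 0 -0.2 0; 0 0 0 0"}}

```text
time: 35.55
tool_pos: [0.5213, -0.2158, 0.0771]
tool_rot: [3.134, 0.0, 0.008]
contact_force: [-0.7, 1.2, 3.3]
opening: 0.0183
```

Request:
{"api": "servo_tool", "payload": {"targets": "0 0 -0.5 0; 0 0 -0.4 0; 0 0 0 0"}}

```text
time: 35.92
tool_pos: [0.5212, -0.2159, 0.0775]
tool_rot: [3.134, 0.001, 0.008]
contact_force: [-1.5, -0.1, 2.0]
opening: 0.0184
```

Request:
{"api": "servo_tool", "payload": {"targets": "0 0 0 0; 0 0 0 0; 0 0 0 0; 0 0 0 0", "hand": 0.45}}

```text
time: 36.42
tool_pos: [0.5215, -0.2161, 0.077]
tool_rot: [3.134, 0.0, 0.008]
contact_force: [-0.6, -0.9, -0.2]
opening: 0.0413
```

Request:
{"api": "servo_tool", "payload": {"targets": "0 0 -8 0; 0 0 -25 0; 0 0 -30 0; 0 0 -15 0; 0 0 0 0; 0 0 0 0; 0 0 0 0; 0 0 0 0"}}

```text
time: 37.42
tool_pos: [0.5204, -0.2149, 0.1559]
tool_rot: [3.136, 0.004, 0.008]
contact_force: [0.5, 0.5, 0.2]
opening: 0.0412
```

Run:
```python
from h import *
p=shot('wrist','w30'); S=shot('scene','sc3')
go(.5,-.2,.2)
B=(255,0,0);Rr=(0,0,255)
c=(.5184,-.2152)
crop(p,pj(p,[*c,.06],True)[0],(80,70),'e1',8,[(circ(c,.0245,.046),B),(circ(c,.010,.0805),Rr),(circ(c,.018,.0605),(0,255,0))],True)
cv2.imwrite('pics/sc3c.png',cv2.resize(S['color'][120:320,240:440,::-1],None,fx=3,fy=3,interpolation=2))
```

```text
t 37.52 pos [ 0.5204 -0.215   0.1561] rot [3.1358 0.0033 0.0079] F [ 0.34  0.5  -0.3 ] open 0.0411 
 tool mm [-20.5 -14.9 -44. ]
e1 275 168 8
```

View pics/e1.png

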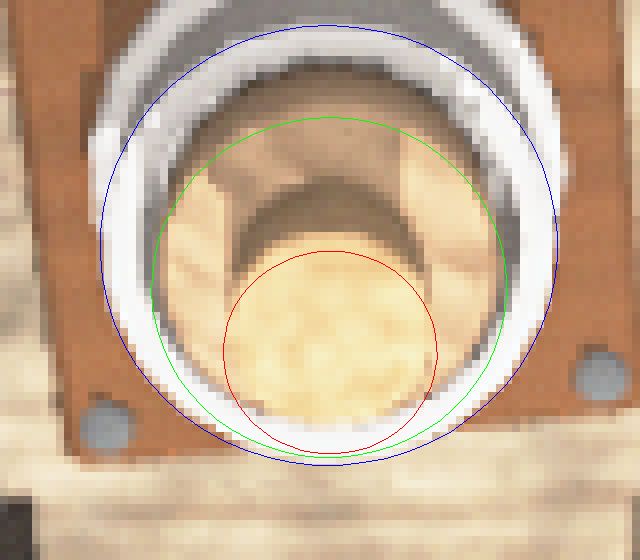

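View pics/sc3c.png

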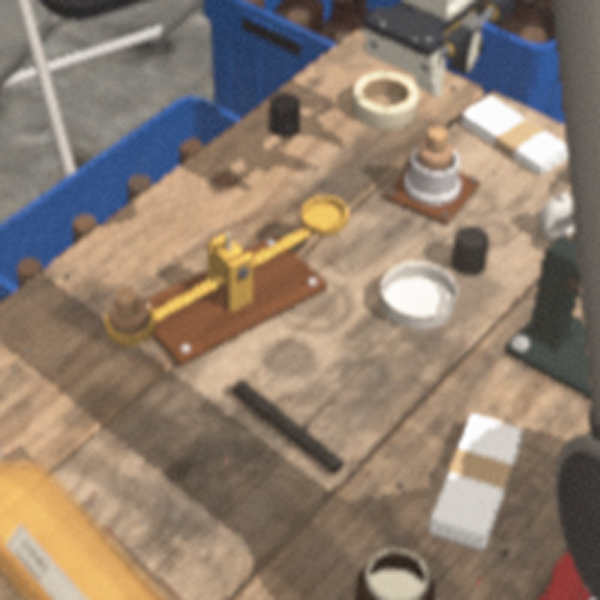

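View pics/w30.png

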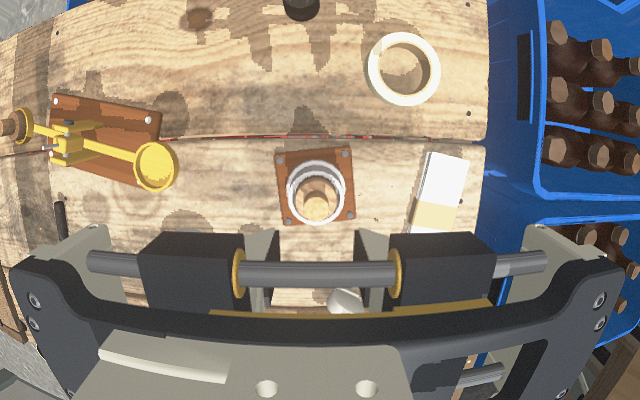

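```bash
python3 -c "
from h import *
print(robot.hand_in())"
```

```text
the job is handed in; nothing more can be done
None
```

I weighed both stoppers, bedded the heavier one in the press cup, left the lighter one on the balance, and handed the job in at about 37.5 s of the 72 s.

- **Weighing:** I set one stopper in each cup and let go. The right side dropped fully. Overlays in the wrist and scene pictures put the left rim at about 56 mm and the right rim at about 43 mm. The right-hand stopper was the heavier.
- **Pressing:** I moved the heavier stopper into the press cup and held it on the pad for about 2 s at 7.8 to 8.2 N measured. Adding its weight of about 1.6 N gives about 9.7 N on the pad. During the first approach the estimated force on the pad reached about 10 N and fell back to about 5 N before I settled the hold.
- **Last checks:** The wrist picture shows the stopper upright and about 1 mm from the press cup's axis, with its foot an estimated 5 mm below the rim. The scene picture shows the lighter stopper seated in the left cup, which is now down. The gripper is clear, with about zero force on it. The seal cap and tape look unmoved.
- **Uncertainties:** The force reading was noisy by about 1 N, so the pad force is an estimate. Positions judged from far off differed from the close-up ones by 1 to 3 mm; I placed the stoppers by the close-up views.

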